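# Move a circuit board to the other dock with its ejector levers

## Task

Move the plug-in circuit board into the empty dock: pry it free by swinging both ejector levers of its dock fully outward before you take hold of it, stand it between the guides of the empty dock so that it rests on that dock's open levers, and let go. Then swing those two levers inward by turns, one part of the way, then the other, so that the board does not cock, until it is fully home and level; let the levers press it down, feel for their firm stop and do not force them. Do not disturb the beaker, the bottle or the cup.

Things in the scene. Friction and masses are not known exactly. Their poses are not given: they have to be found in the camera images.
- board: the plug-in circuit board: upright green board in an aluminium frame, 130 mm long (y), 12 mm thick (x), 94 mm high plus a black grip bar (113 mm over all), 0.3 to 0.5 kg; a steel ear juts 15 mm from each end (to y = +-80 mm, 57.5 mm up). Origin: middle of its lower edge; y along the board, z up. It fits a dock either way round.
- board_grip (a point): centre of the board's black grip bar (12 mm thick along the board's x, 56 mm long along y, 20 mm high), 103 mm above the board's lower edge.
- board_foot_left (a point): point on the board's lower edge 50 mm from its middle towards its +y end; rests on the seat when the board is home.
- board_foot_right (a point): the same 50 mm towards its -y end.
- dock_a: the dock that holds the board at the start, lower edge 20 mm up, levers inward (0.15 rad). Levers fully out raise it by 15 mm. Fixed metal base 52 mm (x) by 240 mm (y), 12 mm thick; near each end a grey slotted guide (top 58 mm up, flared lips to 68 mm), beyond each guide a lever. Origin: centre of the underside; y along the dock (left is +y), z up. The docks look alike.
- dock_b: the empty dock, levers open (about 1 rad); a board lowered into it rests on their feet, lower edge 35 mm up. Fixed metal base 52 mm (x) by 240 mm (y), 12 mm thick; near each end a grey slotted guide (top 58 mm up, flared lips to 68 mm), beyond each guide a lever. Origin: centre of the underside; y along the dock (left is +y), z up. The docks look alike.
- seat_b: the black connector seat in the empty dock; origin at the middle of its top, where the board's lower edge rests when home, 18 to 22 mm above the dock's underside (so the levers stop firmly somewhere from 0 to 0.3 rad). A brass strip 5 mm above it resists with 12 N. The guides leave the board 1.5 mm play each side in x, 2 mm in y.
- lever_a_left (a joint): angle of the left ejector lever of dock_a: 0 = handle upright (fully inward), grows as the handle swings outward, away from the board, to a stop at 1.10 rad. Stays where left (friction 0.22 N m; prying or seating takes up to about 1.2 N m). The lever is a fork: its foot pries the board's ear up as it swings outward, its nose presses the ear down as it swings inward.
- lever_a_left_grip (a point): middle of that lever's black handle, 62 mm from its hinge axis. The handle is 12 mm thick along the dock's x, 14 mm along its y, and reaches from 43 to 79 mm from the axis. At lever angle q this point lies 62 sin(q) mm outward of and 62 cos(q) mm above the pivot.
- lever_a_left_pivot (a point): hinge axis of that lever (along the dock's x), at y = +93 mm, z = 75 mm in the dock's frame, between two steel brackets that reach 11 mm to either side along x and 11 mm above it.
- lever_a_right (a joint): angle of the right ejector lever of dock_a: 0 = handle upright (fully inward), grows as the handle swings outward, away from the board, to a stop at 1.10 rad. Stays where left (friction 0.22 N m; prying or seating takes up to about 1.2 N m). The lever is a fork: its foot pries the board's ear up as it swings outward, its nose presses the ear down as it swings inward.
- lever_a_right_grip (a point): middle of that lever's black handle, 62 mm from its hinge axis. The handle is 12 mm thick along the dock's x, 14 mm along its y, and reaches from 43 to 79 mm from the axis. At lever angle q this point lies 62 sin(q) mm outward of and 62 cos(q) mm above the pivot.
- lever_a_right_pivot (a point): hinge axis of that lever (along the dock's x), at y = -93 mm, z = 75 mm in the dock's frame, between two steel brackets that reach 11 mm to either side along x and 11 mm above it.
- lever_b_left (a joint): angle of the left ejector lever of dock_b, as for dock_a. If one lever goes right home while the other stands fully open, the board cocks and the other may jam, its nose under the ear: bring one to about 0.4 rad (0.25 to 0.55), then the other home, then the first home. A jam is freed by swinging both out again.
- lever_b_left_grip (a point): middle of that lever's black handle, 62 mm from its hinge axis. The handle is 12 mm thick along the dock's x, 14 mm along its y, and reaches from 43 to 79 mm from the axis. At lever angle q this point lies 62 sin(q) mm outward of and 62 cos(q) mm above the pivot.
- lever_b_left_pivot (a point): hinge axis of that lever (along the dock's x), at y = +93 mm, z = 75 mm in the dock's frame, between two steel brackets that reach 11 mm to either side along x and 11 mm above it.
- lever_b_right (a joint): angle of the right ejector lever of dock_b: 0 = handle upright (fully inward), grows as the handle swings outward, away from the board, to a stop at 1.10 rad. Stays where left (friction 0.22 N m; prying or seating takes up to about 1.2 N m). The lever is a fork: its foot pries the board's ear up as it swings outward, its nose presses the ear down as it swings inward.
- lever_b_right_grip (a point): middle of that lever's black handle, 62 mm from its hinge axis. The handle is 12 mm thick along the dock's x, 14 mm along its y, and reaches from 43 to 79 mm from the axis. At lever angle q this point lies 62 sin(q) mm outward of and 62 cos(q) mm above the pivot.
- lever_b_right_pivot (a point): hinge axis of that lever (along the dock's x), at y = -93 mm, z = 75 mm in the dock's frame, between two steel brackets that reach 11 mm to either side along x and 11 mm above it.
- beaker: bystander: translucent plastic beaker, 73 mm across, 118 mm high; origin under its centre.
- white_bottle: bystander: white-capped reagent bottle, 52 mm across, 106 mm high; origin under its centre.
- sample_cup: bystander: sample cup with lid, 60 mm across, 56 mm high; origin under its centre.

How it is judged:
By the outcome, as a careful person would: the job done as asked, in the order asked, and still so for the second after the job is handed in, with the robot touching nothing.
It also fails if it takes over 72 s, if anything falls off the work surface, if the arm or the gripper's body presses on something with over 40 N, if the wrist force passes 120 N, or if a joint passes its speed limit or range.

## Robot

A 7-joint arm with a two-finger parallel gripper is mounted at the origin on the work surface; the furniture and walls round the work are solid. World frame = base frame: x ahead of the robot, y to its left, z up, the work surface at z = 0. Lengths are in m, angles in degrees, forces in N, time in s.
With the tool pointing down it reaches from about 0.35 to 0.9 m from the base axis. Payload 19.9 kg.
Tool frame: the origin (TCP) lies on the centre line of the jaws, within the pads' length; the fingertips stand ahead of it and the grasp point (between the pads) lies 11 mm behind it (tcp_to_tips is the y of the fingertips in the tool frame, in m); y points along the fingers, x is the direction in which the jaws open and shut, and the axes are right-handed (so a half turn about y gives the same grasp; the last joint's range is limited). The gripper opens to 85 mm and grips with 20 to 120 N. Pads are 22 mm wide; open, the fingers measure 114 mm over their backs; the gripper's body (76 mm by 85 mm) begins 54 mm behind the grasp point. The pads swing forward as they close: fully open they stand 13 mm farther back than shut.
Start: joints at [-75.373, 23.915, -0.59, 92.452, 0.269, 63.638, -3.037], TCP at [0.183, 0.598, 0.239] pointing down, gripper open.
Joint ranges: [-161.28, 161.28], [-22.2, 115.67], [-73.04, 71.86], [3.21, 147.25], [-68.34, 248.33], [10.77, 114.83], [-161.83, 161.83]. Speed limits (degrees/s): [108.29, 108.29, 136.94, 136.94, 172.46, 172.46, 172.46].

## Interface

Orientations are given as a 3x3 rotation matrix whose columns are the frame's x, y, z axes.
In Python, from rig import get_obs, read_camera, job_done, tcp_to_tips gives the robot as it stands.
- The arm moves only by the shell command python3 -m jog 'ROWS' [FORCE]. ROWS is JSON, a list of rows, each a list of 3 entries, a list of its own where there are three numbers: the opening, from 0 (shut) to 1 (fully open), then the shift along the tool's x, y, z in mm, then the turn about the tool's y in degrees. A call has 1 to 8 rows; each row is the pose to reach, as a shift and turn from the pose commanded when the call began, along the tool's axes at that moment; what a row does not reach only later rows make up. A row lasts 1/8 s, in which the tool goes at most 62.5 mm and 10.7 degrees, less where a joint would pass 70% of its speed; a pose out of reach is approached as far as the arm can. A call with a gripper value outside its range is refused whole. The fingers move at their own pace and stop on an object; FORCE is the grip in N (left out, the last holds). Time passes only in rows, so rows that repeat a pose let the fingers close. It gives the time, the measured TCP pose, the force and the opening at its end, in the units of the state.
- get_obs(): the state, without advancing time (a new reading comes with each control period).
- read_camera(name): name is "scene" or "top"; returns a dict with "img" (384x512x3 uint8, red, green, blue), "depth" (384x512 float32, m along the optical axis (not along the pixel's ray), 0 where there is no reading), "vfov" (degrees; the focal length in pixels is half the picture's height over the tangent of half this angle, whatever the lens; pixels are square), "cx", "cy" (the principal point, pixels), "camera_from_world" (4x4, takes a point from world to camera coordinates). Camera axes: x right, y down, z forward; pixel columns grow to the right and rows downward; lengths in m; the calibration is good to about 2 mm. A picture is of the moment at which its call begins.
- job_done(): hands the job in, once; it reports no verdict.
The state is a dict: "time_s": time; "joints": joint angles; "qd": joint speeds; "effort": joint torques, N m; "position": TCP position; "ee_rot": TCP orientation; "ft_force": force on the tool from outside, world axes, zero at the start; "moment": the same for the moment, N m; "grip_width": finger opening in m.
Only numpy, scipy, OpenCV 4.12 (cv2) and the standard library are available. Lean on these libraries where they do the work, as an engineer would, in place of code of your own. Each camera call takes 0.05 s, during which the arm holds its last target.

## Working session

There is one attempt and no reset: what is moved stays moved. The work goes in short steps, Python scripts to look and compute and a shell command to move; the robot and the scene stay as the last step left them, time stands still between calls to the robot, and variables do not carry over. Pictures are saved under pics/ and viewed, and the job is handed in when it is done.

```bash
ls; mkdir -p pics
python3 - <<'E'
from rig import *
import cv2,numpy as np
o=get_obs();print({k:np.round(v,3).tolist() for k,v in o.items()});print(tcp_to_tips)
for n in("scene","top"):
    c=read_camera(n);cv2.imwrite(f"pics/{n}0.png",c["img"][:,:,::-1]);np.savez(f"{n}0.npz",**c)
    print(n,c["vfov"],c["cx"],c["cy"],np.round(c["camera_from_world"],3).tolist())
E
```

```text
pics
{'time_s': 0.0, 'joints': [-75.373, 23.949, -0.591, 92.486, 0.269, 63.638, -3.038], 'qd': [0.018, -0.008, 0.033, 0.062, -0.026, -0.077, 0.007], 'effort': [-0.001, -86.447, 0.678, -43.491, 0.019, 0.007, -0.0], 'position': [0.183, 0.597, 0.239], 'ee_rot': [[0.292, -0.0, -0.956], [0.956, -0.001, 0.292], [-0.001, -1.0, -0.0]], 'ft_force': [-0.641, 0.389, -0.275], 'moment': [-0.005, -0.027, 0.019], 'grip_width': 0.085}
0.008
scene 45.44261358553012 254.21010220632067 187.6002141341779 [[0.84, -0.543, -0.008, -0.438], [-0.479, -0.733, -0.483, 0.289], [0.256, 0.409, -0.876, 1.497], [0.0, 0.0, 0.0, 1.0]]
top 56.65508646252564 251.9529886461001 191.26894172892324 [[0.009, -1.0, -0.001, -0.018], [-0.997, -0.009, -0.074, 0.507], [0.074, 0.002, -0.997, 1.077], [0.0, 0.0, 0.0, 1.0]]
```

View pics/scene0.png

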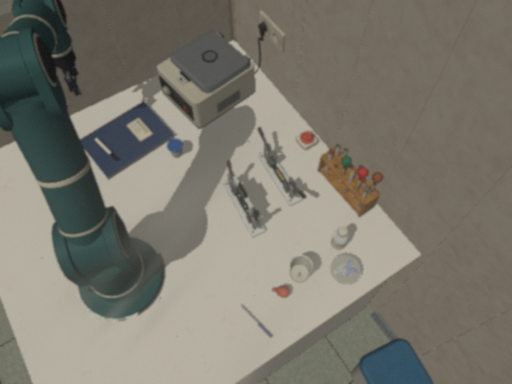

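View pics/top0.png

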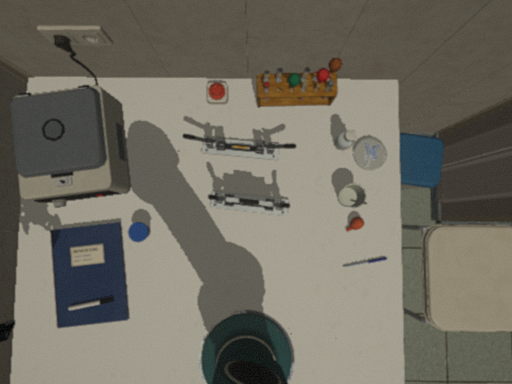

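The near dock in the top view (col 250, row 203) seems to hold the board, and the far one (col 240, row 147) has splayed levers and looks empty. I'll zoom in.

```bash
cat > h.py <<'E'
import numpy as np,cv2
from rig import *
def grab(n):
    return read_camera(n)
def load(f):
    d=np.load(f);return {k:d[k] for k in d}
def K(c):
    f=192/np.tan(np.radians(float(c["vfov"]))/2);return f,float(c["cx"]),float(c["cy"])
def cloud(c):
    f,cx,cy=K(c);v,u=np.mgrid[:384,:512];z=c["depth"]
    P=np.stack([(u-cx)/f*z,(v-cy)/f*z,z],-1)
    T=np.linalg.inv(c["camera_from_world"])
    W=P@T[:3,:3].T+T[:3,3];W[z==0]=np.nan;return W
def proj(c,p):
    f,cx,cy=K(c);q=np.atleast_2d(p)@c["camera_from_world"][:3,:3].T+c["camera_from_world"][:3,3]
    return np.c_[q[:,0]/q[:,2]*f+cx,q[:,1]/q[:,2]*f+cy]
def crop(c,r0,r1,c0,c1,name,s=6,pts=None):
    im=c["img"][r0:r1,c0:c1,::-1].copy();im=cv2.resize(im,None,fx=s,fy=s,interpolation=cv2.INTER_CUBIC)
    if pts is not None:
        for u,v in proj(c,pts): cv2.circle(im,(int((u+.5-c0)*s),int((v+.5-r0)*s)),3,(0,0,255),1)
    cv2.imwrite("pics/"+name,im)
E
python3 - <<'E'
from h import *
c=load("top0.npz");crop(c,120,225,175,305,"top0z.png")
s=load("scene0.npz");crop(s,120,240,215,315,"scene0z.png",5)
W=cloud(c)
for r in range(130,218,2):
    print(r,[ int(1000*W[r,k,2]) if W[r,k,2]==W[r,k,2] else -1 for k in range(180,304,4)])
E
```

```text
130 [0, -1, 0, -3, -2, 0, -4, -3, 0, 0, 1, -1, -3, -5, 1, -1, -2, 1, 0, -2, 1, 0, 0, 2, 0, 1, 0, 0, 0, -2, 2]
132 [-3, 0, 0, -4, -2, -7, -4, -2, -3, -1, -2, -5, 0, -3, 0, -1, 0, -2, 0, 5, 0, 0, -5, -4, 1, 1, 3, -1, 1, 0, 1]
134 [0, 119, 1, -1, -5, 1, -3, -4, -2, 0, 0, 2, -1, 0, 0, -4, 2, -1, -1, -1, 0, -1, 2, 1, -1, 1, 0, -1, 0, -2, -1]
136 [-3, 118, 114, 108, -5, 0, 0, 0, -3, 0, 0, -1, 1, 2, -2, -1, 4, -4, 0, 0, 0, 1, -1, 0, 0, 0, 0, 0, 3, 2, 2]
138 [-5, 107, 113, 105, 99, 92, 89, 97, 10, 62, 62, 5, 0, -1, -2, -3, 0, 0, 0, 0, -3, 4, -2, -1, -5, 5, 0, 0, -2, -1, 0]
140 [0, -1, -1, 0, 92, 90, 86, 99, 81, 58, 58, 54, 11, 8, 11, 10, -2, 3, 0, 69, -3, 0, -3, -1, 0, -2, 0, -3, -3, -3, 1]
142 [-1, -2, -3, -1, -1, 0, 83, 80, 79, 57, 33, 38, 7, 10, 8, 8, 11, 11, 7, 64, 63, -1, 84, -1, -1, -1, 0, 0, 0, 0, 0]
144 [-5, 0, 2, -2, 0, 0, 6, 78, 8, 57, 13, 20, 20, 19, 23, 4, 11, 13, 9, 50, 56, 81, 92, 89, 10, -1, 106, 114, 117, 0, -3]
146 [-5, -1, -2, -1, -3, -4, 11, 50, 42, 63, 64, 19, 21, 13, 31, 28, 16, 19, 22, 24, 24, 84, 94, 95, 90, 98, 106, 113, 120, 0, 2]
148 [0, -1, 0, -2, 0, 0, 11, 18, 23,
[... 3384 characters left out ...]
 -2]
206 [-5, -2, 0, 0, -1, 1, 0, 0, 8, 8, 9, 10, 10, 8, 11, 8, 14, 11, 17, 20, 16, 22, 96, -1, 88, 97, 151, 153, -4, 1, -3]
208 [-1, -4, 0, -4, -1, -6, -2, 0, 1, -3, 11, 11, 11, 6, 14, 11, 8, 8, 10, 8, 13, 65, 63, 60, 53, 81, 15, 0, -1, 1, 0]
210 [-4, 0, -2, -2, 0, -3, -2, 0, -1, 4, 0, 0, 0, 1, 2, 10, 9, 11, 14, 10, 10, 7, 66, 65, 13, 77, 16, 0, 0, -1, 2]
212 [-1, -3, -1, 1, -2, -4, 2, -1, 2, -1, -1, -1, -2, -3, -1, -3, 2, 0, 0, 8, 9, 11, 9, 6, 11, 12, -1, -1, 0, 2, 2]
214 [-4, 2, -2, 0, 0, 0, -4, -2, -2, -3, 2, -3, -1, 0, 0, -2, 0, 0, 0, -1, -1, 4, -1, 9, 10, 9, 8, 0, -3, -2, 0]
216 [-2, 0, 0, -4, 0, 0, 0, 1, 0, -3, -1, 2, -1, -1, 0, -2, 0, 1, 3, 2, -1, -2, 0, -2, -3, 0, -4, -1, 0, -3, -2]
```

View pics/top0z.png

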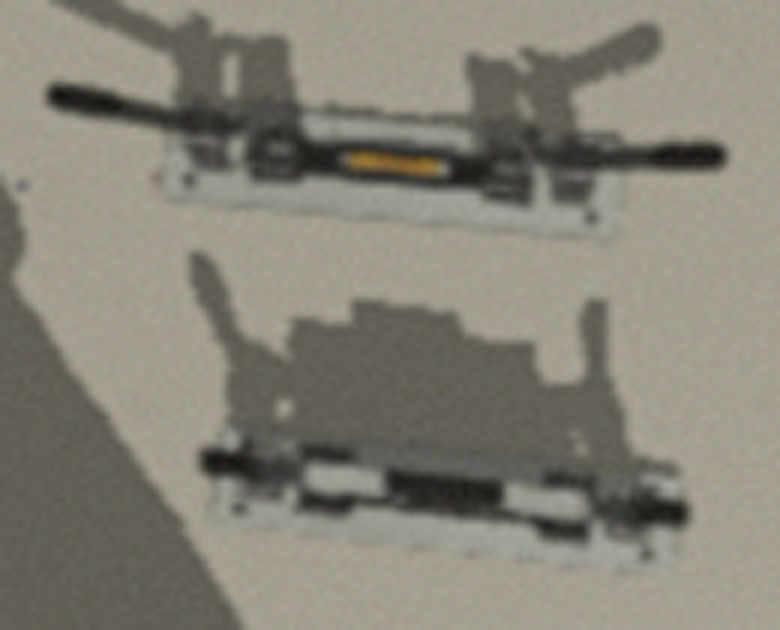

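View pics/scene0z.png

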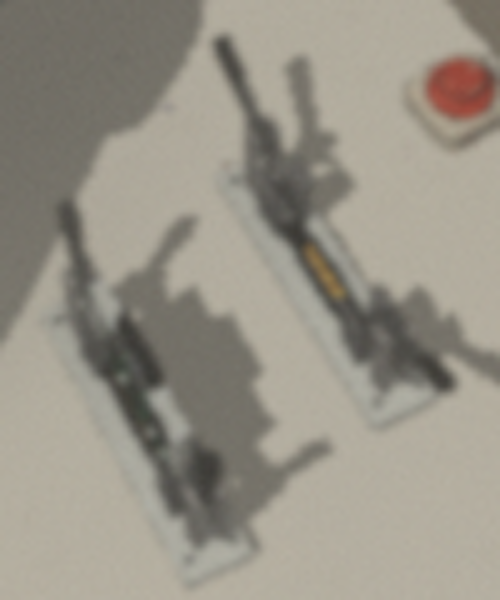

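Run:
```python
from h import *
from scipy.optimize import least_squares
for n in("top0","scene0"):
    c=load(n+".npz");W=cloud(c).reshape(-1,3);I=c["img"].reshape(-1,3).astype(int)
    for nm,x0,x1 in(("near",.38,.53),("far",.53,.70)):
        m=(W[:,0]>x0)&(W[:,0]<x1)&(abs(W[:,1]+.0)<.2)
        b=W[m&(W[:,2]>.006)&(W[:,2]<.018)]
        r=cv2.minAreaRect((b[:,:2]*1000).astype(np.float32));print(n,nm,len(b),r)
        hh=W[m&(W[:,2]>.076)];p=hh[:,:2]*1000
        mu=p.mean(0);u,s,vt=np.linalg.svd(p-mu);d=vt[0]*np.sign(vt[0,1]);t=(p-mu)@d
        print("  high line yaw",np.degrees(np.arctan2(-d[0],d[1])),"mid of ext",mu+d*(t.max()+t.min())/2,t.max()-t.min(), "mu",mu,"std",s[1]/len(p)**.5)
```

```text
top0 near 720 ((462.32769775390625, -17.88641357421875), (93.01026153564453, 348.2042541503906), 0.5123078227043152)
  high line yaw -5.962337503623284 mid of ext [470.89857185  -4.87983205] 220.26779090337135 mu [470.98031108  -4.09718676] std 4.504610426312994
top0 far 705 ((607.9730834960938, -12.102890014648438), (141.5699005126953, 311.29400634765625), 0.6683425307273865)
  high line yaw -4.879809283583118 mid of ext [642.62683666  25.7643578 ] 323.24772424906985 mu [642.39218729  23.01591108] std 4.726324702820008
scene0 near 527 ((455.06494140625, 0.321014404296875), (397.29345703125, 149.02401733398438), 89.92546844482422)
  high line yaw -6.063140144150743 mid of ext [471.36907868  -4.68958176] 223.51513607331708 mu [471.11577383  -7.07433351] std 4.40116070495569
scene0 far 608 ((615.1322631835938, 0.66253662109375), (169.5977020263672, 395.5798034667969), 0.013267159461975098)
  high line yaw -5.055375282839449 mid of ext [644.0159041  23.0359407] 323.9933704650522 mu [644.00114923  22.86914858] std 4.930308269379101
```

Run:
```python
from h import *
T={"near":(.471,-.0048,-6.0),"far":(.6433,.0244,-5.0)}
for n in("top0","scene0"):
    c=load(n+".npz");W=cloud(c).reshape(-1,3)
    for nm,(x,y,a) in T.items():
        a=np.radians(a);R=np.array([[np.cos(a),np.sin(a)],[-np.sin(a),np.cos(a)]])
        L=np.c_[(W[:,:2]-[x,y])@R.T*1000,W[:,2]*1000]
        b=L[(abs(L[:,0])<42)&(abs(L[:,1])<140)&(L[:,2]>6)&(L[:,2]<17)]
        out=[]
        # edges via mean of extreme rows in slices
        lo=[b[(b[:,1]>k)&(b[:,1]<k+30),0] for k in range(-110,110,30)]
        print(n,nm,"xmin",[round(np.percentile(s,3)) if len(s)>5 else None for s in lo],"xmax",[round(np.percentile(s,97)) if len(s)>5 else None for s in lo])
        lo=[b[(b[:,0]>k)&(b[:,0]<k+12),1] for k in range(-26,26,13)]
        print("   ymin",[round(np.percentile(s,2)) if len(s)>5 else None for s in lo],"ymax",[round(np.percentile(s,98)) if len(s)>5 else None for s in lo])
        for z0,z1,t in((52,73,"guides"),(76,300,"high")):
            g=L[(abs(L[:,0])<42)&(abs(L[:,1])<190)&(L[:,2]>z0)&(L[:,2]<z1)]
            for s in(1,-1):
                q=g[g[:,1]*s>20];print("   ",t,s,len(q),"x",np.round(np.percentile(q[:,0],[2,50,98]),1),"y",np.round(np.percentile(q[:,1],[2,50,98]),1))
        h=L[(abs(L[:,0])<30)&(abs(L[:,1])>110)&(abs(L[:,1])<200)&(L[:,2]>70)]
        for s in(1,-1):
            q=h[h[:,1]*s>0]
            if len(q)>8: print("    handle",s,len(q),"x",np.median(q[:,0]).round(1),"ang",np.round(np.median(np.arctan2(abs(q[:,1])-93,q[:,2]-75)),3),"r max",np.percentile(np.hypot(abs(q[:,1])-93,q[:,2]-75),95).round(1))
s=load("scene0.npz");t=load("top0.npz")
def mod(x,y,a):
    a=np.radians(a);R=np.array([[np.cos(a),-np.sin(a)],[np.sin(a),np.cos(a)]])
    l=np.array([[sx*26,sy*120,12] for sx in(1,-1) for sy in(1,-1)]+[[0,sy*93,75+0] for sy in(1,-1)])/1000.
    return np.c_[l[:,:2]@R.T+[x,y],l[:,2]]
P=np.vstack([mod(*T["near"]),mod(*T["far"])])
crop(t,120,225,175,305,"top0m.png",6,P);crop(s,120,240,215,315,"scene0m.png",5,P)
```

```text
top0 near xmin [-25, -25, -25, -25, -24, -25, -25, -25] xmax [25, 25, 25, 24, 25, 25, 25, 25]
   ymin [-115, -116, -73, -113] ymax [115, 117, 81, 117]
    guides 1 69 x [-16.9  -5.7  17.2] y [48.  60.  84.1]
    guides -1 68 x [-16.7  -5.1  17.2] y [-83.  -59.  -46.6]
    high 1 163 x [-9.9  0.  10. ] y [ 22.8  79.7 108.9]
    high -1 164 x [-9.7  0.2 10.1] y [-107.6  -75.   -21.4]
top0 far xmin [-25, -26, -25, -25, -25, -26, -25, -26] xmax [19, 22, 25, 25, 25, 24, 23, 16]
   ymin [-115, -115, -117, -109] ymax [114, 117, 118, 89]
    guides 1 80 x [-17.    2.   16.3] y [47.9 64.1 94.6]
    guides -1 75 x [-16.2  -0.5  17.3] y [-97.1 -62.6 -47.9]
    high 1 163 x [-10.4  -1.4   8.8] y [ 75.1 114.5 158.9]
    high -1 170 x [-10.4  -1.3  10.4] y [-157.7 -113.1  -72.7]
    handle 1 89 x -0.8 ang 0.933 r max 78.0
    handle -1 90 x -1.4 ang 0.905 r max 77.2
scene0 near xmin [-23, -24, -23, -24, -27, -24, -24, -23] xmax [28, 25, -6, 41, 28, -3, 9, 13]
   ymin [-116, -120, -120, -120] ymax [117, 113, 110, -82]
    guides 1 46 x [-14.6  -5.3  18.1] y [20.6 59.  90.1]
    guides -1 53 x [-14.7  -4.6  18.1] y [-104.3  -64.8  -31.5]
    high 1 147 x [-9.  -0.3 10.8] y [ 22.4  86.4 107. ]
    high -1 173 x [-7.8 -0.2  9.3] y [-110.7  -65.5  -23.5]
scene0 far xmin [-24, -25, -24, -29, -25, -27, -25, -24] xmax [23, -6, 22, 28, 30, 26, -7, 15]
   ymin [-115, -118, -123, -120] ymax [113, 119, 111, 88]
    guides 1 66 x [-13.8   2.6  18.1] y [45.9 64.  95.4]
    guides -1 51 x [-14.2  -6.3  18.4] y [-102.3  -67.4  -47.7]
    high 1 109 x [-8.   0.8 12.1] y [ 72.3 110.8 154.5]
    high -1 108 x [-8.9  0.1 11.2] y [-160.8 -113.2  -75.3]
    handle 1 55 x 1.2 ang 0.91 r max 75.8
    handle -1 57 x 0.4 ang 0.916 r max 79.3
```

View pics/top0m.png

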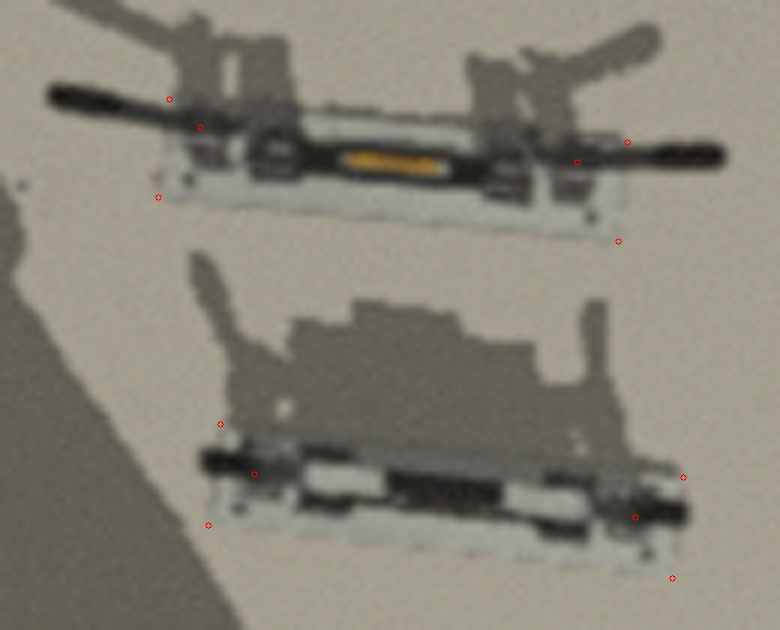

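View pics/scene0m.png

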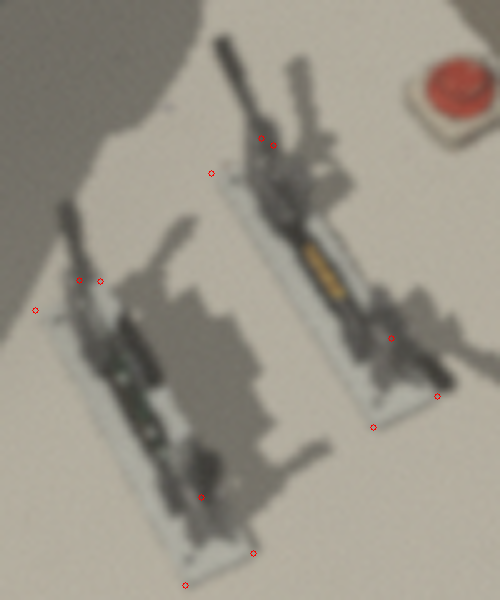

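The overlay matches in both views, so dock A with the board sits at about (0.471, -0.005), yaw -6°. Dock B, which is empty with its levers near 0.92 rad, sits at about (0.643, 0.024), yaw -5°. First I'll move above A's left lever.

```bash
cat >> h.py <<'E'
DA=(.471,-.0048,-6.0);DB=(.643,.0244,-5.0)
def wp(D,lx,ly,lz):
    a=np.radians(D[2]);return np.array([D[0]+lx*np.cos(a)-ly*np.sin(a),D[1]+lx*np.sin(a)+ly*np.cos(a),lz])
def lev(D,side,q,r=.062,dz=0):   # TCP target for gripping lever
    return wp(D,0,side*(.093+r*np.sin(q)),.075+r*np.cos(q)-.011+dz)
def shift(targets,base=None):
    o=get_obs();p=np.array(o["position"]) if base is None else np.array(base)
    R=np.array(o["ee_rot"]);
    return np.round([(R.T@(np.array(t)-p))*1000 for t in targets],1).tolist()
def yaw():
    R=np.array(get_obs()["ee_rot"]);return np.degrees(np.arctan2(R[1,0],R[0,0]))
def st():
    o=get_obs();print("t",round(o["time_s"],2),"p",np.round(o["position"],4),"yaw",yaw().round(2),"F",np.round(o["ft_force"],1),"M",np.round(o["moment"],2),"w",round(o["grip_width"],4),"j",np.round(o["joints"],0))
E
python3 -c "
from h import *
t=lev(DA,1,.15);print(t);t[2]=.25;print(shift([t]),yaw())"
```

```text
[0.48168962 0.09690494 0.12530381]
[[-391.2, -10.8, -432.3]] 72.99969210348898
```

```bash
python3 -m jog '[[0.6,[-42,-11,-46],10],[0.6,[-84,-11,-93],20],[0.6,[-126,-11,-139],30],[0.6,[-168,-11,-185],40],[0.6,[-210,-11,-232],50],[0.6,[-252,-11,-278],60],[0.6,[-300,-11,-330],70],[0.6,[-345,-11,-380],79]]' 40; python3 -c "
from h import *
st();t=lev(DA,1,.15);t[2]=.21;print(shift([t,lev(DA,1,.15)]))"
```

```text
time_s: 1.1
position: [0.4385, 0.167, 0.2504]
ee_rot: [[0.994, 0.0, 0.11], [-0.11, 0.0, 0.994], [0.0, -1.0, 0.0]]
ft_force: [0.9, 0.5, -0.3]
grip_width: 0.0509
t 1.1 p [0.4385 0.167  0.2504] yaw -6.3 F [ 0.9  0.5 -0.3] M [ 0.03 -0.06 -0.01] w 0.0509 j [-49.   7.  27. 114.  -4.  60. -27.]
[[50.6, 40.4, -64.9], [50.6, 125.1, -64.9]]
```

```bash
python3 -m jog '[[0.6,[30,10,-40],0],[0.6,[48,20,-64],0],[0.6,[48,40,-64],0],[0.6,[48,40,-64],0]]'; python3 -c "
from h import *
st();print(shift([lev(DA,1,.15)]))"
```

```text
time_s: 1.6
position: [0.4783, 0.0998, 0.2093]
ee_rot: [[0.994, -0.002, 0.105], [-0.105, -0.001, 0.994], [-0.002, -1.0, -0.001]]
ft_force: [-0.7, 0.1, 0.3]
grip_width: 0.0511
t 1.6 p [0.4783 0.0998 0.2093] yaw -6.04 F [-0.7  0.1  0.3] M [ 0.02 -0.03  0.02] w 0.0511 j [-41.  13.  30. 114.  -8.  55. -14.]
[[3.9, 84.0, -2.4]]
```

```bash
python3 -m jog '[[0.5,[3,25,-2],0],[0.5,[4,50,-2],0],[0.5,[4,70,-2],0],[0.5,[4,84,-2],0],[0.5,[4,84,-2],0]]'; python3 -c "
from h import *
st();print(shift([lev(DA,1,.15)]))
c=grab('top');crop(c,120,225,175,305,'t1.png');c=grab('scene');crop(c,100,240,200,330,'s1.png',5)"
```

```text
time_s: 2.22
position: [0.4825, 0.0979, 0.1261]
ee_rot: [[0.995, -0.001, 0.104], [-0.104, -0.0, 0.995], [-0.001, -1.0, -0.0]]
ft_force: [0.3, 0.0, 0.3]
grip_width: 0.043
t 2.23 p [0.4825 0.0979 0.1261] yaw -5.98 F [0.3 0.  0.3] M [-0.    0.01  0.01] w 0.043 j [-38.  21.  28. 117. -14.  45.  -8.]
[[-0.7, 0.8, -1.1]]
```

View pics/s1.png

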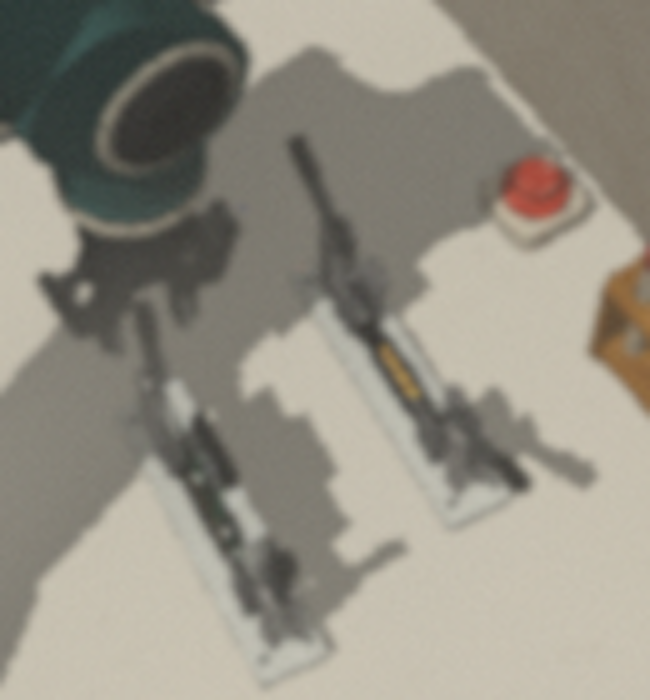

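The jaws straddle A's left handle (s1.png about 145,315). Next I'll close them.

```bash
python3 -m jog '[[0.25,[-0.7,0,-1],0],[0.05,[-0.7,0,-1],0],[0,[-0.7,0,-1],0],[0,[-0.7,0,-1],0]]' 40; python3 -c "
from h import *
st();b=get_obs()['position']
print(shift([lev(DA,1,q) for q in np.linspace(.15,1.1,9)[1:]],lev(DA,1,.15)))"
```

```text
time_s: 2.82
position: [0.4821, 0.0968, 0.1269]
ee_rot: [[0.995, 0.0, 0.105], [-0.105, 0.0, 0.995], [0.0, -1.0, 0.0]]
ft_force: [-3.3, -0.9, 7.8]
grip_width: 0.0117
t 2.83 p [0.4821 0.0968 0.1269] yaw -6.01 F [-3.3 -0.9  7.8] M [-0.18  0.69 -0.02] w 0.0117 j [-38.  21.  28. 118. -14.  45.  -8.]
[[-0.0, 1.5, 7.2], [-0.0, 3.9, 14.2], [-0.0, 7.1, 20.8], [-0.0, 11.0, 27.0], [-0.0, 15.7, 32.7], [-0.0, 21.0, 37.8], [-0.0, 26.9, 42.3], [-0.0, 33.2, 46.0]]
```

```bash
python3 -m jog '[[0,[0,1.5,7],0],[0,[0,4,14],0],[0,[0,7,21],0],[0,[0,7,21],0]]' 60; python3 -c "
from h import *
st();p=np.array(get_obs()['position']);
a=np.radians(-6);d=p[:2]-DA[:2];print('local',d@[np.cos(a),np.sin(a)],d@[-np.sin(a),np.cos(a)])"
```

```text
time_s: 3.32
position: [0.4842, 0.1174, 0.1195]
ee_rot: [[0.995, -0.0, 0.105], [-0.105, -0.001, 0.995], [0.0, -1.0, -0.001]]
ft_force: [-0.4, -1.9, 1.2]
grip_width: 0.0111
t 3.33 p [0.4842 0.1174 0.1195] yaw -6.0 F [-0.4 -1.9  1.2] M [-0.86  0.16 -0.01] w 0.0111 j [-40.  22.  27. 117. -14.  44. -10.]
local 0.0003426883831997516 0.12292964527116913
```

```bash
python3 -m jog '[[0.5,[0,0,0],0],[0.5,[0,-10,0],0],[0.5,[0,-65,0],0],[0.5,[0,-70,-60],0],[0.5,[0,-70,-120],0],[0.5,[0,-70,-180],0],[0.5,[0,-60,-224],0],[0.5,[0,-40,-224],0]]'; python3 -c "
from h import *
st();print(shift([lev(DA,-1,.15)]))"
```

```text
time_s: 4.32
position: [0.4608, -0.1083, 0.1604]
ee_rot: [[0.994, 0.003, 0.109], [-0.109, -0.0, 0.994], [0.003, -1.0, -0.0]]
ft_force: [0.1, 1.8, -0.3]
grip_width: 0.0427
t 4.33 p [ 0.4608 -0.1083  0.1604] yaw -6.29 F [ 0.1  1.8 -0.3] M [0.1  0.04 0.03] w 0.0427 j [-21.  17.  36. 119. -13.  48.  16.]
[[-0.8, 35.1, 1.7]]
```

```bash
python3 -m jog '[[0.4,[-0.4,20,1.4],-0.2],[0.4,[-0.4,34,1.4],-0.2],[0.4,[-0.4,34,1.4],-0.2]]'; python3 -c "
from h import *
st();print(shift([lev(DA,-1,.15)]))
c=grab('top');crop(c,120,225,175,305,'t2.png')
c=grab('scene');crop(c,100,240,200,330,'s2.png',5)"
```

```text
time_s: 4.7
position: [0.4602, -0.1036, 0.1251]
ee_rot: [[0.995, -0.001, 0.101], [-0.101, -0.0, 0.995], [-0.001, -1.0, -0.0]]
ft_force: [0.5, 0.0, 0.1]
grip_width: 0.0341
t 4.7 p [ 0.4602 -0.1036  0.1251] yaw -5.8 F [0.5 0.  0.1] M [ 0.03 -0.02 -0.01] w 0.0341 j [-20.  20.  34. 120. -16.  44.  18.]
[[0.4, -0.2, -2.9]]
```

View pics/s2.png

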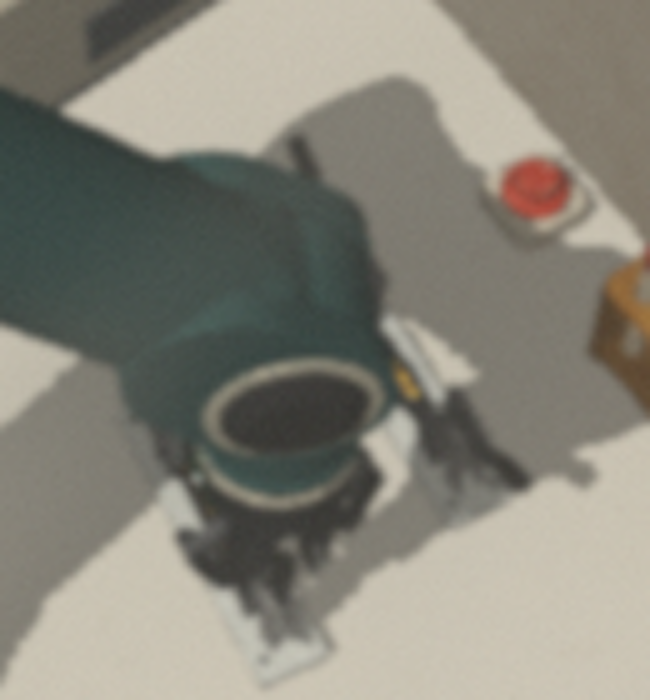

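```bash
python3 -m jog '[[0.2,[0,0,-2.5],0],[0,[0,0,-2.5],0],[0,[0,0,-2.5],0],[0,[0,1.5,-9],0],[0,[0,4,-16],0],[0,[0,7,-23],0],[0,[0,11,-29],0],[0,[0,11,-29],0]]' 60; python3 -c "
from h import *
st();print(shift([lev(DA,-1,q) for q in (.66,.78,.9,1.0,1.1,1.15)]))"
```

```text
time_s: 5.8
position: [0.4582, -0.1324, 0.1149]
ee_rot: [[0.995, 0.001, 0.101], [-0.101, 0.001, 0.995], [0.001, -1.0, 0.001]]
ft_force: [1.9, 1.9, 5.4]
grip_width: 0.0109
t 5.8 p [ 0.4582 -0.1324  0.1149] yaw -5.82 F [1.9 1.9 5.4] M [ 0.93 -0.35 -0.  ] w 0.0109 j [-16.  22.  34. 120. -18.  43.  23.]
[[-0.6, 1.9, -2.7], [-0.7, 6.8, -8.3], [-0.7, 12.3, -13.3], [-0.7, 17.4, -16.9], [-0.7, 22.7, -20.0], [-0.7, 25.5, -21.3]]
```

```bash
python3 -m jog '[[0,[-0.5,4,-6],0],[0,[-0.5,9,-11],0],[0,[-0.5,14,-15.5],0],[0,[-0.5,19,-18.5],0],[0,[-0.5,22.7,-20.5],0],[0,[-0.5,24,-21.5],0],[0,[-0.5,24,-21.5],0]]' ; python3 -c "
from h import *
st();
def q(D,s):
    p=np.array(get_obs()['position']);a=np.radians(D[2]);d=p[:2]-D[:2];ly=s*(d@[-np.sin(a),np.cos(a)])-.093;lz=p[2]+.011-.075
    print('q',np.arctan2(ly,lz),'r',np.hypot(ly,lz))
q(DA,-1)"
cat >> h.py <<'E'
def q(D,s):
    p=np.array(get_obs()['position']);a=np.radians(D[2]);d=p[:2]-D[:2];ly=s*(d@[-np.sin(a),np.cos(a)])-.093;lz=p[2]+.011-.075
    print('q',np.arctan2(ly,lz).round(3),'r',np.hypot(ly,lz).round(4),'lx',(d@[np.cos(a),np.sin(a)]).round(4))
E
```

```text
time_s: 6.68
position: [0.456, -0.1536, 0.0911]
ee_rot: [[0.995, 0.002, 0.101], [-0.101, 0.0, 0.995], [0.002, -1.0, 0.001]]
ft_force: [3.0, 3.3, 6.5]
grip_width: 0.0113
t 6.67 p [ 0.456  -0.1536  0.0911] yaw -5.79 F [3.  3.3 6.5] M [ 1.19 -0.81 -0.09] w 0.0113 j [-12.  25.  32. 120. -20.  40.  28.]
q 1.124069706958838 r 0.0626736783937639
```

```bash
python3 -m jog '[[0,[0,3,-1.5],0],[0,[0,3,-1.5],0]]' ; python3 -c "
from h import *
st();q(DA,-1)"; python3 -m jog '[[0,[0,3,-1.5],0],[0,[0,3,-1.5],0]]' ; python3 -c "
from h import *
st();q(DA,-1)"
```

```text
time_s: 6.92
position: [0.4558, -0.155, 0.0881]
ee_rot: [[0.995, 0.002, 0.101], [-0.101, 0.0, 0.995], [0.002, -1.0, 0.001]]
ft_force: [3.2, 1.4, 6.5]
grip_width: 0.0109
t 6.92 p [ 0.4558 -0.155   0.0881] yaw -5.79 F [3.2 1.4 6.5] M [ 1.2  -0.7  -0.04] w 0.0109 j [-12.  25.  32. 120. -20.  40.  28.]
q 1.178 r 0.0628 lx 0.0006
time_s: 7.18
position: [0.4557, -0.1564, 0.085]
ee_rot: [[0.995, 0.002, 0.101], [-0.101, 0.001, 0.995], [0.002, -1.0, 0.001]]
ft_force: [3.4, 4.5, 6.6]
grip_width: 0.0112
t 7.17 p [ 0.4557 -0.1564  0.085 ] yaw -5.78 F [3.4 4.5 6.6] M [ 1.45 -0.8  -0.08] w 0.0112 j [-11.  25.  32. 120. -21.  40.  29.]
q 1.23 r 0.063 lx 0.0006
```

```bash
python3 -c "
from h import *
c=grab('top');crop(c,130,235,195,305,'t3.png');np.savez('t3.npz',**c)
c=grab('scene');crop(c,100,240,200,330,'s3.png',5)"
```

```text
(no output)
```

View pics/s3.png

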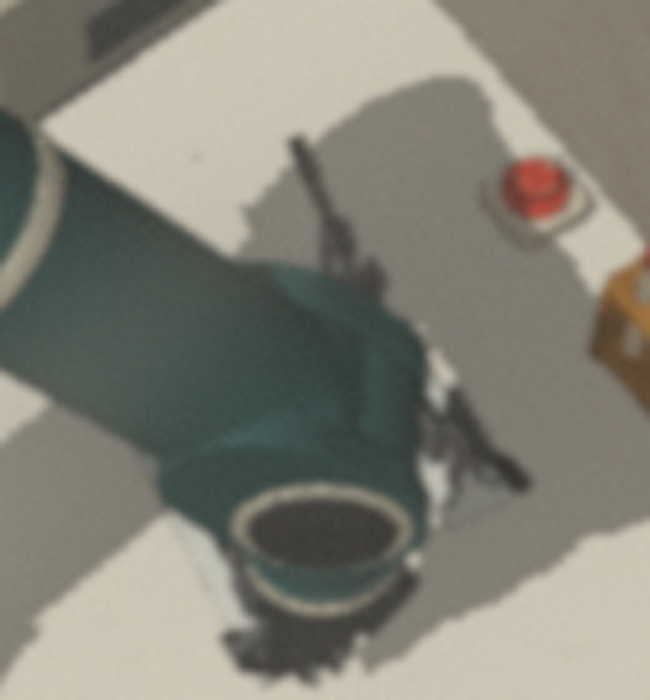

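View pics/t3.png

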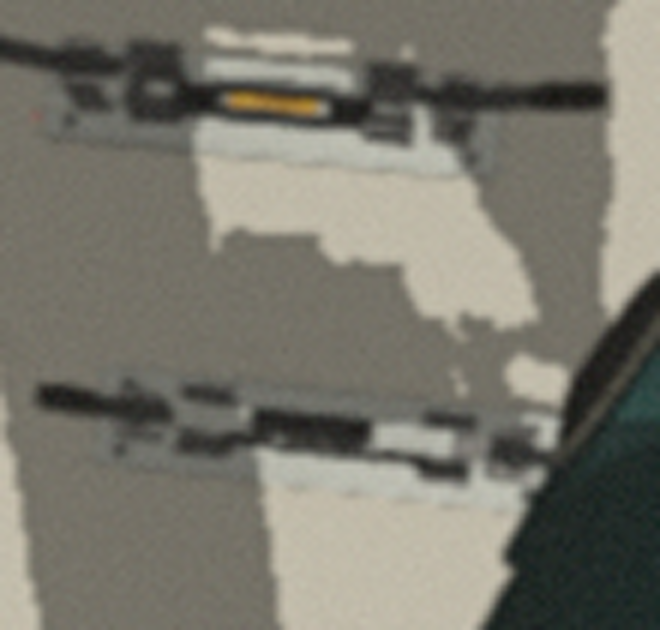

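```bash
python3 -m jog '[[0.5,[0,0,0],0],[0.5,[0,-20,0],0],[0.5,[0,-70,0],0],[0.5,[0,-100,60],0],[0.5,[0,-100,120],0],[0.5,[0,-100,180],0],[0.5,[0,-100,240],0],[0.5,[0,-90,273],0]]' ; python3 -c "
from h import *
st();print(shift([lev(DA,1,.48)]))
c=grab('top');crop(c,130,235,195,305,'t4.png');np.savez('t4.npz',**c)
W=cloud(c).reshape(-1,3);a=np.radians(-6);x,y=DA[:2];R=np.array([[np.cos(a),np.sin(a)],[-np.sin(a),np.cos(a)]])
L=np.c_[(W[:,:2]-[x,y])@R.T*1000,W[:,2]*1000]
h=L[(abs(L[:,0])<12)&(L[:,1]<-105)&(L[:,1]>-190)&(L[:,2]>70)]
print(len(h),np.median(np.arctan2(-h[:,1]-93,h[:,2]-75)),h[:,1].min());print(np.round(h[::4]))
"
```

```text
time_s: 8.28
position: [0.4823, 0.1179, 0.1747]
ee_rot: [[0.995, 0.001, 0.098], [-0.098, 0.001, 0.995], [0.001, -1.0, 0.001]]
ft_force: [0.6, -1.3, 0.1]
grip_width: 0.043
t 8.28 p [0.4823 0.1179 0.1747] yaw -5.64 F [ 0.6 -1.3  0.1] M [-0.03 -0.02 -0.06] w 0.043 j [-43.  17.  30. 115. -11.  51. -13.]
[[1.6, 55.7, -1.6]]
91 0.9587482131832166 -162.81411421187332
[[   3. -105.   87.]
 [   4. -116.   96.]
 [   5. -127.   98.]
 [   6. -137.  106.]
 [   1. -108.   86.]
 [   2. -119.   95.]
 [   3. -129.  101.]
 [   4. -140.  109.]
 [   5. -150.  115.]
 [  -3. -105.   90.]
 [  -1. -117.   92.]
 [  -1. -127.  101.]
 [   1. -138.  106.]
 [   2. -148.  113.]
 [   3. -159.  115.]
 [  -4. -117.   93.]
 [  -3. -127.  101.]
 [  -2. -138.  109.]
 [  -1. -148.  114.]
 [  -0. -159.  119.]
 [  -5. -138.  106.]
 [  -4. -148.  113.]
 [  -3. -160.  113.]]
```

View pics/t4.png

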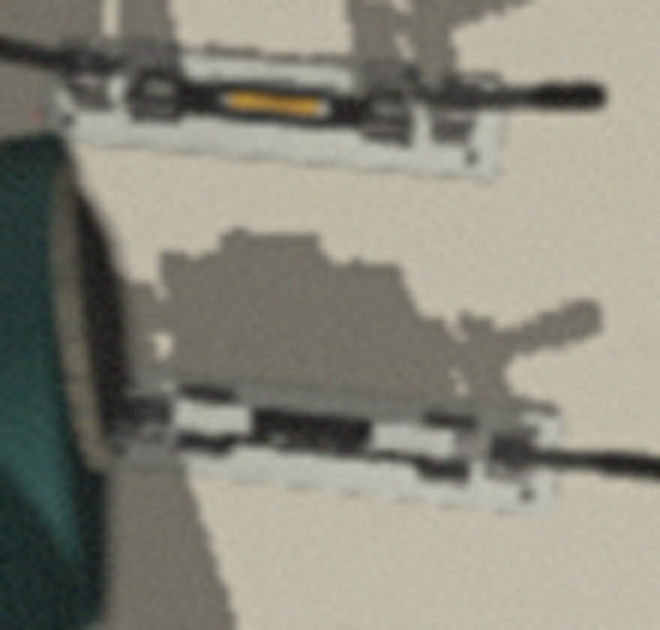

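```bash
python3 -m jog '[[0.4,[0.8,25,-1],0.4],[0.4,[0.8,50,-1],0.4],[0.4,[0.8,56,-1],0.4],[0.4,[0.8,56,-1],0.4],[0,[0.8,56,-1],0.4],[0,[0.8,56,-1],0.4],[0,[0.8,56,-1],0.4],[0,[0.8,56,-1],0.4]]' 80; python3 -c "
from h import *
st();q(DA,1);print(shift([lev(DA,1,q) for q in (.6,.7,.8,.9,1.0,1.1,1.15)]))"
```

```text
time_s: 9.32
position: [0.4837, 0.1138, 0.1193]
ee_rot: [[0.994, 0.002, 0.108], [-0.108, 0.001, 0.994], [0.002, -1.0, 0.001]]
ft_force: [1.8, -0.3, 8.3]
grip_width: 0.0109
t 9.32 p [0.4837 0.1138 0.1193] yaw -6.21 F [ 1.8 -0.3  8.3] M [-0.34 -0.15  0.08] w 0.0109 j [-40.  22.  28. 117. -15.  44.  -9.]
q 0.443 r 0.0612 lx 0.0003
[[-0.3, 4.1, 8.8], [-0.3, 7.9, 13.7], [-0.4, 12.1, 18.2], [-0.4, 16.8, 22.3], [-0.4, 21.8, 25.9], [-0.4, 27.2, 29.0], [-0.4, 30.0, 30.3]]
```

```bash
python3 -m jog '[[0,[0,4,9],0],[0,[0,8,14],0],[0,[0,12,18.5],0],[0,[0,17,22.5],0],[0,[0,22,26],0],[0,[0,27,29],0],[0,[0,29,30],0],[0,[0,29,30],0]]'; python3 -c "
from h import *
st();q(DA,1)";  python3 -m jog '[[0,[0,2,1],0],[0,[0,2,1],0],[0.4,[0,-5,0],0],[0.4,[0,-10,0],0],[0.4,[0,-60,0],0],[0.4,[0,-100,0],0],[0.4,[-30,-120,60],0],[0.4,[-30,-120,120],0]]'; python3 -c "
from h import *
st()
c=grab('top');crop(c,130,235,175,305,'t5.png');np.savez('t5.npz',**c)
W=cloud(c).reshape(-1,3)
for D in(DA,DB):
  a=np.radians(D[2]);x,y=D[:2];R=np.array([[np.cos(a),np.sin(a)],[-np.sin(a),np.cos(a)]])
  L=np.c_[(W[:,:2]-[x,y])@R.T*1000,W[:,2]*1000]
  for s in(1,-1):
    h=L[(abs(L[:,0])<12)&(L[:,1]*s>110)&(L[:,1]*s<175)&(L[:,2]>80)]
    u=h[:,1]*s-93;v=h[:,2]-75
    print(s,len(h),np.median(np.arctan2(u,v)),'end',u.max(),'fit',np.arctan2(1,np.polyfit(u,v,1)[0]))
  g=L[(abs(L[:,0])<12)&(abs(L[:,1])<24)];print('bar z',np.percentile(g[:,2],[80,90]))
  for s in (1,-1):
    g=L[(abs(L[:,0])<10)&(L[:,1]*s>35)&(L[:,1]*s<60)];print('frame z',np.median(g[g[:,2]>80][:,2]))
"
```

```text
time_s: 10.32
position: [0.4869, 0.1434, 0.0901]
ee_rot: [[0.994, 0.002, 0.108], [-0.108, 0.0, 0.994], [0.002, -1.0, 0.0]]
ft_force: [1.9, -2.0, 6.9]
grip_width: 0.0111
t 10.32 p [0.4869 0.1434 0.0901] yaw -6.2 F [ 1.9 -2.   6.9] M [-0.95 -0.32  0.15] w 0.0111 j [-41.  26.  26. 117. -17.  41. -11.]
q 1.135 r 0.0619 lx 0.0003
time_s: 11.32
position: [0.4686, 0.2635, 0.2115]
ee_rot: [[0.994, 0.002, 0.109], [-0.109, 0.003, 0.994], [0.002, -1.0, 0.003]]
ft_force: [1.6, 0.6, 0.3]
grip_width: 0.0341
t 11.32 p [0.4686 0.2635 0.2115] yaw -6.27 F [1.6 0.6 0.3] M [ 0.02 -0.11  0.01] w 0.0341 j [-55.  18.  27. 108. -10.  57. -30.]
1 82 0.968244393667617 end 69.99251604673978 fit 1.0787740085157527
-1 84 0.957924033665703 end 70.3592081173071 fit 1.0966962291702944
bar z [146.77919416 147.77294221]
frame z 127.77970232723568
frame z 126.78632309055405
1 90 0.9306745986610776 end 69.81548239748685 fit 1.0292162409561958
-1 90 0.8952286357922676 end 67.56619914070313 fit 1.0222187235485114
bar z [25.27301994 26.5011809 ]
frame z nan
frame z nan
  return _methods._mean(a, axis=axis, dtype=dtype,
  ret = ret.dtype.type(ret / rcount)
```

View pics/t5.png

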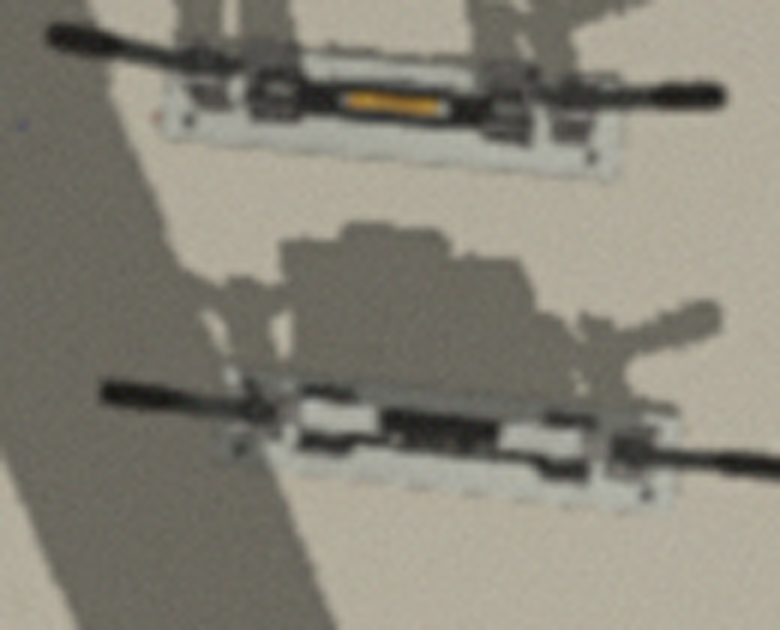

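```bash
python3 -c "
from h import *
c=load('t5.npz');s=grab('scene');np.savez('s5.npz',**s)
def rep(W,D,tag):
  a=np.radians(D[2]);x,y=D[:2];R=np.array([[np.cos(a),np.sin(a)],[-np.sin(a),np.cos(a)]])
  L=np.c_[(W[:,:2]-[x,y])@R.T*1000,W[:,2]*1000]
  b=L[(abs(L[:,0])<15)&(abs(L[:,1])<80)&(L[:,2]>121)]
  bar=b[b[:,2]>140]
  print(tag,'board top x',np.percentile(b[:,0],[3,50,97]).round(1),'slope deg',np.degrees(np.polyfit(b[:,1],b[:,0],1)[0]).round(2),'y',np.percentile(b[:,1],[1,99]).round(1),'bar y',np.percentile(bar[:,1],[2,98]).round(1),'x',np.median(bar[:,0]).round(1))
for cc,t in((c,'top'),(s,'scene')): rep(cloud(cc).reshape(-1,3),DA,t)
t=wp(DA,0,0,.129);u=t.copy();u[2]=.2;print(shift([u,t]))
"
```

```text
top board top x [-5.5 -0.   5.9] slope deg -0.09 y [-60.2  65.2] bar y [-23.4  28.3] x 0.3
scene board top x [-4.1  0.3  7.5] slope deg -0.13 y [-64.1  63.9] bar y [-27.   25.5] x 1.6
[[30.6, 9.2, -271.9], [30.6, 80.2, -272.1]]
```

```bash
python3 -m jog '[[0.5,[20,0,-60],0],[0.5,[30,0,-120],0],[0.5,[30.6,0,-180],0],[0.5,[30.6,0,-240],0],[0.5,[30.6,9,-272],0.2],[0.5,[30.6,20,-272],0.2],[0.5,[30.6,30,-272],0.2],[0.5,[30.6,30,-272],0.2]]'; python3 -c "
from h import *
st();print(shift([wp(DA,0,.001,.129)]))"
```

```text
time_s: 12.42
position: [0.4698, -0.0107, 0.1785]
ee_rot: [[0.994, -0.001, 0.11], [-0.11, -0.0, 0.994], [-0.001, -1.0, -0.001]]
ft_force: [0.1, 0.9, 0.9]
grip_width: 0.0426
t 12.43 p [ 0.4698 -0.0107  0.1785] yaw -6.31 F [0.1 0.9 0.9] M [-0.06 -0.01 -0.  ] w 0.0426 j [-33.  14.  35. 118. -11.  51.   2.]
[[0.6, 49.5, 7.1]]
```

```bash
python3 -m jog '[[0.4,[0,25,4],-0.3],[0.4,[0.3,49,4.5],-0.3],[0.4,[0.3,49,4.5],-0.3],[0.4,[0.3,49,4.5],-0.3]]'; python3 -c "
from h import *
st();print(shift([wp(DA,0,.001,.129)]))
c=grab('top');crop(c,130,235,175,305,'t6.png')
c=grab('scene');crop(c,100,240,200,330,'s6.png',5)"
```

```text
time_s: 12.92
position: [0.4713, -0.007, 0.131]
ee_rot: [[0.994, 0.001, 0.106], [-0.106, -0.0, 0.994], [0.001, -1.0, 0.0]]
ft_force: [1.0, -0.4, -0.7]
grip_width: 0.0342
t 12.93 p [ 0.4713 -0.007   0.131 ] yaw -6.08 F [ 1.  -0.4 -0.7] M [ 0.04 -0.02  0.04] w 0.0342 j [-31.  19.  33. 120. -15.  44.   5.]
[[-0.6, 2.0, 3.2]]
```

View pics/s6.png

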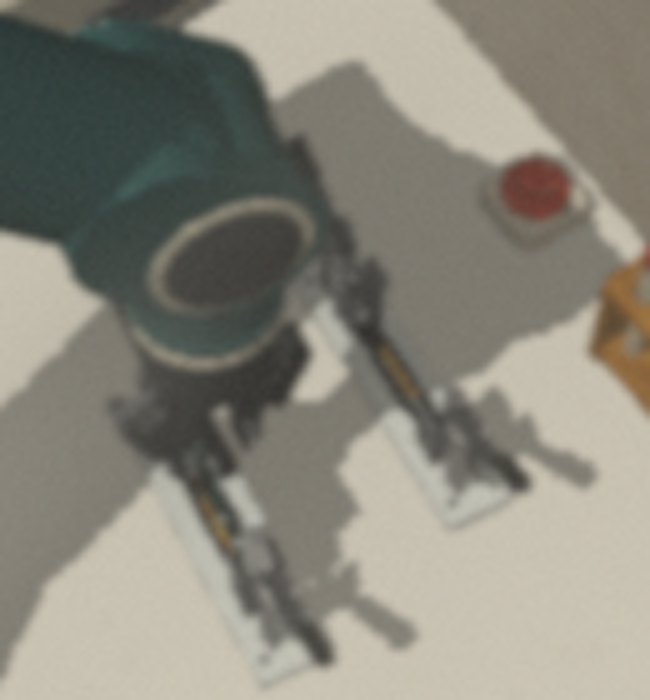

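View pics/t6.png

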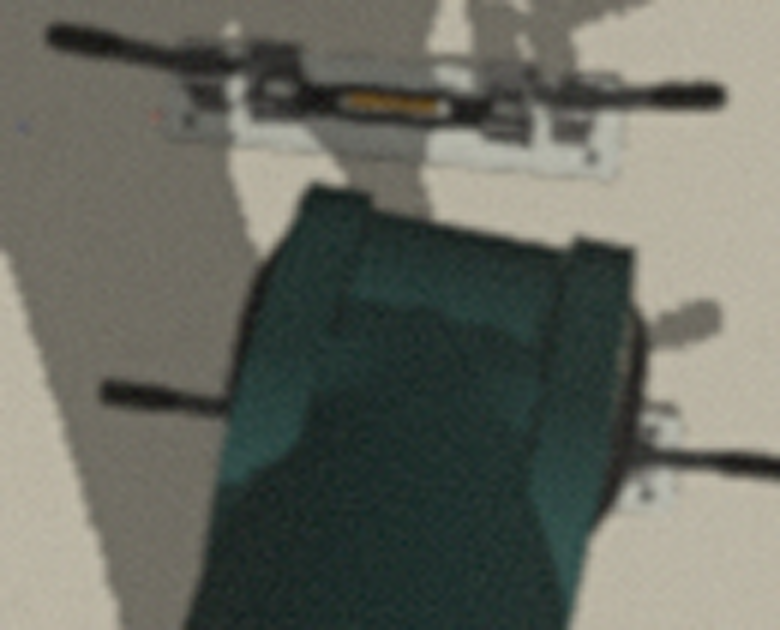

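```bash
python3 -c "
from h import *
c=load('s5.npz');crop(c,120,240,200,330,'s5.png',6)"
```

```text
(no output)
```

View pics/s5.png

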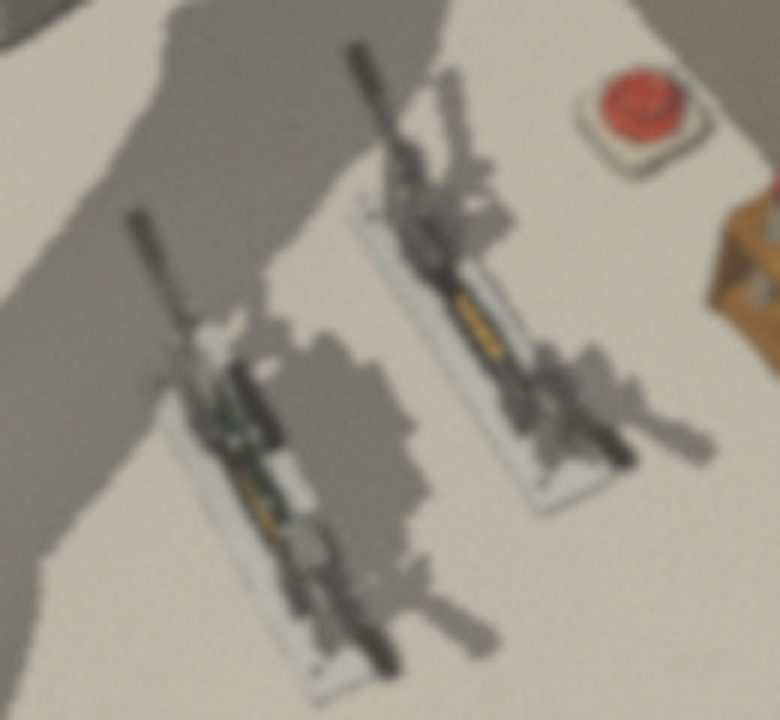

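The board is standing raised and the brass strip now shows under it (s5.png about 260,500). The jaws are around the grip bar, so I'll grip.

```bash
python3 -m jog '[[0.2,[-0.5,1,3],0],[0,[-0.5,1,3],0],[0,[-0.5,1,3],0],[0,[-0.5,1,3],0]]' 80; python3 -c "
from h import *
st()"; python3 -m jog '[[0,[0,-12,0],0],[0,[0,-25,0],0],[0,[0,-25,0],0]]'; python3 -c "
from h import *
st()"
```

```text
time_s: 13.52
position: [0.4711, -0.0038, 0.1296]
ee_rot: [[0.994, 0.001, 0.106], [-0.106, 0.001, 0.994], [0.001, -1.0, 0.001]]
ft_force: [-0.2, 2.9, 7.2]
grip_width: 0.0107
t 13.53 p [ 0.4711 -0.0038  0.1296] yaw -6.1 F [-0.2  2.9  7.2] M [ 0.71 -0.11 -0.22] w 0.0107 j [-32.  19.  33. 120. -15.  44.   5.]
time_s: 13.9
position: [0.4711, -0.0042, 0.1553]
ee_rot: [[0.994, 0.002, 0.106], [-0.106, 0.001, 0.994], [0.002, -1.0, 0.001]]
ft_force: [0.2, -0.9, -4.2]
grip_width: 0.0106
t 13.9 p [ 0.4711 -0.0042  0.1553] yaw -6.1 F [ 0.2 -0.9 -4.2] M [-0.02  0.02  0.01] w 0.0106 j [-33.  17.  35. 119. -13.  47.   3.]
```

```bash
python3 -c "
from h import *
print(shift([wp(DB,0,.0006,.205)]))"
```

```text
[[168.0, -49.4, 47.3]]
```

```bash
python3 -m jog '[[0,[0,-30,0],0],[0,[0,-55,0],0],[0,[30,-55,8],-0.3],[0,[75,-55,22],-0.8],[0,[120,-52,36],-1.1],[0,[155,-50,45],-1.1],[0,[168,-50,47],-1.1],[0,[168,-50,47],-1.1]]'; python3 -c "
from h import *
st();print(shift([wp(DB,0,.0006,.205)]))
for n in('top','scene'):
  c=grab(n);np.savez(n+'7.npz',**c)
  crop(c,100,235,175,305,n[0]+'7.png',5)
  W=cloud(c).reshape(-1,3);D=DB
  a=np.radians(D[2]);x,y=D[:2];R=np.array([[np.cos(a),np.sin(a)],[-np.sin(a),np.cos(a)]])
  L=np.c_[(W[:,:2]-[x,y])@R.T*1000,W[:,2]*1000]
  b=L[(abs(L[:,0])<20)&(abs(L[:,1])<100)&(L[:,2]>115)&(L[:,2]<208)]
  print(n,len(b),np.percentile(b[:,0],[3,50,97]).round(1),np.percentile(b[:,1],[1,99]).round(1))
"
```

```text
time_s: 14.9
position: [0.6426, 0.0243, 0.2036]
ee_rot: [[0.996, -0.001, 0.088], [-0.088, -0.001, 0.996], [-0.001, -1.0, -0.001]]
ft_force: [0.2, -0.3, -4.6]
grip_width: 0.0107
t 14.9 p [0.6426 0.0243 0.2036] yaw -5.02 F [ 0.2 -0.3 -4.6] M [-0.03  0.05  0.  ] w 0.0107 j [-28.  31.  33.  93. -18.  62.   5.]
[[0.4, -1.4, 0.7]]
top 119 [-6.8 -3.3  4.3] [-78.5 -38.2]
scene 299 [-6.2 -1.9  5.5] [-76.3  57.5]
```

View pics/s7.png

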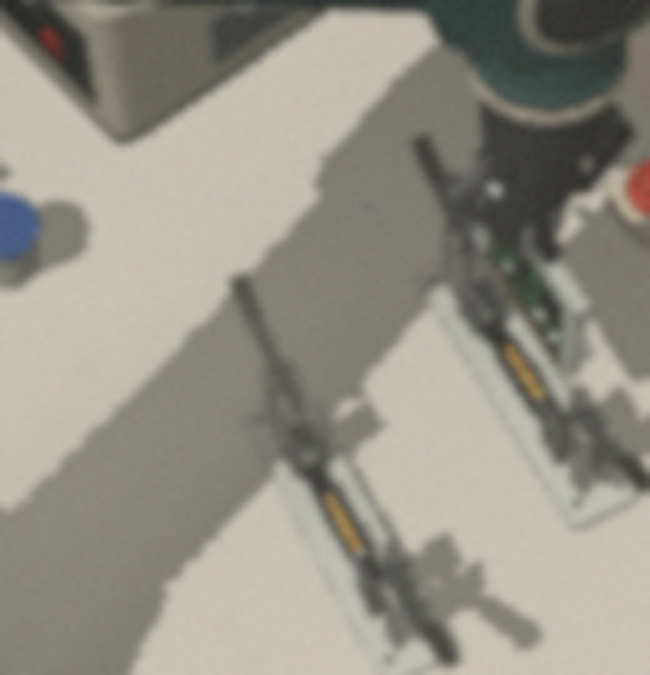

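View pics/t7.png

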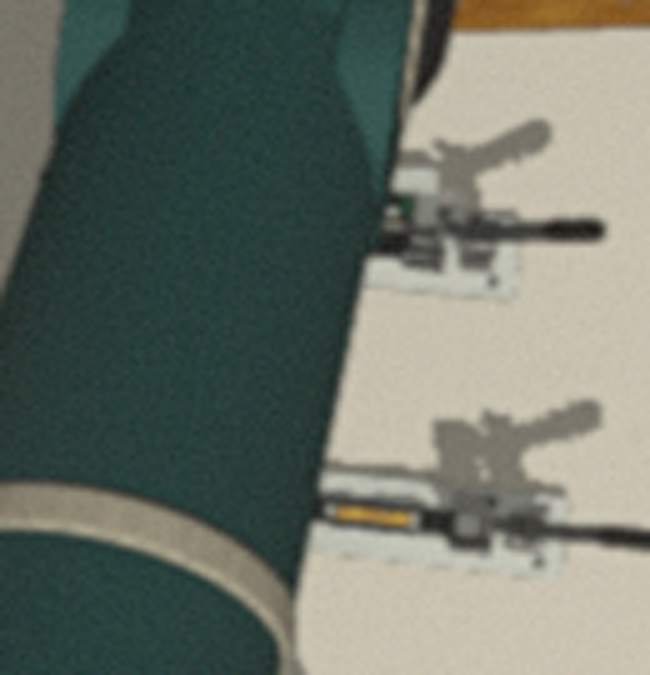

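```bash
python3 -m jog '[[0,[0.4,15,0.7],0],[0,[0.4,30,0.7],0],[0,[0.4,38,0.7],0],[0,[0.4,46,0.7],0],[0,[0.4,50,0.7],0],[0,[0.4,50,0.7],0]]'; python3 -c "
from h import *
st();q(DB,1)";  python3 -m jog '[[0,[0,5,0],0],[0,[0,10,0],0],[0,[0,10,0],0]]'; python3 -c "
from h import *
st()"
```

```text
time_s: 15.75
position: [0.6432, 0.0253, 0.1541]
ee_rot: [[0.996, -0.0, 0.087], [-0.087, -0.0, 0.996], [-0.0, -1.0, -0.0]]
ft_force: [0.3, 0.2, -3.2]
grip_width: 0.0103
t 15.75 p [0.6432 0.0253 0.1541] yaw -5.01 F [ 0.3  0.2 -3.2] M [0.02 0.03 0.05] w 0.0103 j [-27.  34.  31.  95. -20.  57.   6.]
q -0.797 r 0.1288 lx 0.0001
time_s: 16.12
position: [0.6429, 0.0253, 0.1437]
ee_rot: [[0.996, -0.001, 0.087], [-0.087, -0.0, 0.996], [-0.001, -1.0, -0.0]]
ft_force: [-0.4, 1.0, -4.8]
grip_width: 0.0104
t 16.12 p [0.6429 0.0253 0.1437] yaw -5.0 F [-0.4  1.  -4.8] M [-0.01  0.01  0.01] w 0.0104 j [-27.  35.  31.  95. -21.  56.   6.]
```

Lowering is free of contact so far. Going on down to the lever feet.

```bash
python3 -m jog '[[0,[0,5,0],0],[0,[0,9,0],0],[0,[0,9,0],0]]'; python3 -c "
from h import *
st()";  python3 -m jog '[[0,[0,3,0],0],[0,[0,5,0],0],[0,[0,5,0],0]]'; python3 -c "
from h import *
st()"
```

```text
time_s: 16.5
position: [0.643, 0.0253, 0.1348]
ee_rot: [[0.996, -0.001, 0.087], [-0.087, -0.0, 0.996], [-0.001, -1.0, -0.0]]
ft_force: [-0.4, 0.0, -4.6]
grip_width: 0.0107
t 16.5 p [0.643  0.0253 0.1348] yaw -5.0 F [-0.4  0.  -4.6] M [-0.02 -0.04  0.06] w 0.0107 j [-27.  35.  31.  95. -21.  55.   7.]
time_s: 16.88
position: [0.6431, 0.0253, 0.13]
ee_rot: [[0.996, -0.0, 0.087], [-0.087, -0.0, 0.996], [-0.0, -1.0, -0.0]]
ft_force: [0.3, -0.7, -3.7]
grip_width: 0.0108
t 16.88 p [0.6431 0.0253 0.13  ] yaw -5.01 F [ 0.3 -0.7 -3.7] M [0.03 0.01 0.01] w 0.0108 j [-27.  36.  31.  96. -21.  55.   7.]
```

```bash
python3 -m jog '[[0,[0,1.5,0],0],[0,[0,1.5,0],0]]'; python3 -c "
from h import *
st()";  python3 -m jog '[[0,[0,1.5,0],0],[0,[0,1.5,0],0]]'; python3 -c "
from h import *
st()"
```

```text
time_s: 17.12
position: [0.6433, 0.0252, 0.129]
ee_rot: [[0.996, 0.0, 0.087], [-0.087, -0.0, 0.996], [0.0, -1.0, 0.0]]
ft_force: [-1.3, 0.1, 1.4]
grip_width: 0.0105
t 17.12 p [0.6433 0.0252 0.129 ] yaw -5.01 F [-1.3  0.1  1.4] M [0.02 0.25 0.04] w 0.0105 j [-27.  36.  31.  96. -21.  55.   7.]
time_s: 17.38
position: [0.6436, 0.0252, 0.1284]
ee_rot: [[0.996, 0.001, 0.087], [-0.087, 0.0, 0.996], [0.001, -1.0, 0.0]]
ft_force: [-5.9, -1.0, 14.1]
grip_width: 0.0104
t 17.38 p [0.6436 0.0252 0.1284] yaw -5.01 F [-5.9 -1.  14.1] M [0.04 1.43 0.05] w 0.0104 j [-27.  36.  31.  96. -21.  54.   7.]
```

Contact at the expected height, with the board resting on the feet. I'll release it, rise and look.

```bash
python3 -m jog '[[0,[0,-1.5,0],0],[0.3,[0,-1.5,0],0],[0.4,[0,-1.5,0],0],[0.4,[0,-1.5,0],0],[0.4,[0,-40,0],0],[0.4,[0,-90,0],0],[0.4,[-20,-110,50],0],[0.4,[-60,-110,100],0]]'; python3 -m jog '[[0.4,[-40,0,50],0],[0.4,[-70,0,100],0],[0.4,[-70,0,100],0]]'
cat > m.py <<'E'
from h import *
import sys
st();tag=sys.argv[1]
for n in('top','scene'):
  c=grab(n);np.savez(n+tag+'.npz',**c);crop(c,100,220,180,310,n[0]+tag+'.png',5)
  W=cloud(c).reshape(-1,3);D=DB
  a=np.radians(D[2]);x,y=D[:2];R=np.array([[np.cos(a),np.sin(a)],[-np.sin(a),np.cos(a)]])
  L=np.c_[(W[:,:2]-[x,y])@R.T*1000,W[:,2]*1000]
  for s in(1,-1):
    h=L[(abs(L[:,0])<12)&(L[:,1]*s>93)&(L[:,1]*s<175)&(L[:,2]>95)]
    u=h[:,1]*s-93;v=h[:,2]-75
    if len(h)>10: print(n,'lever',s,len(h),'ang',np.median(np.arctan2(u,v)).round(3),'max u',u.max().round(),'max v',v.max().round())
  b=L[(abs(L[:,0])<14)&(abs(L[:,1])<63)&(L[:,2]>105)]
  bar=b[abs(b[:,1])<22]
  print(n,'bar z',np.percentile(bar[:,2],[50,75]).round(1) if len(bar) else 0,'x',np.median(bar[:,0]).round(1) if len(bar) else 0)
  for s in(1,-1):
    g=b[(b[:,1]*s>34)];g=g[g[:,2]>np.percentile(g[:,2],90)-8] if len(g) else g
    print('  frame',s,len(g),np.median(g[:,2]).round(1) if len(g) else 0)
E
python3 m.py 8
```

```text
time_s: 18.38
position: [0.5936, 0.1299, 0.2387]
ee_rot: [[0.996, 0.003, 0.088], [-0.088, 0.0, 0.996], [0.003, -1.0, 0.001]]
ft_force: [0.4, 1.4, -0.6]
grip_width: 0.0338
time_s: 18.75
position: [0.5296, 0.2396, 0.237]
ee_rot: [[0.997, -0.001, 0.08], [-0.08, 0.001, 0.997], [-0.001, -1.0, 0.001]]
ft_force: [0.4, -1.0, 0.1]
grip_width: 0.0342
t 18.75 p [0.5296 0.2396 0.237 ] yaw -4.58 F [ 0.4 -1.   0.1] M [-0.04 -0.07  0.05] w 0.0342 j [-52.  22.  32. 100. -13.  62. -21.]
top lever 1 78 ang 0.934 max u 69.0 max v 47.0
top lever -1 74 ang 0.9 max u 67.0 max v 49.0
top bar z [143.8 145.5] x -3.2
  frame 1 45 126.2
  frame -1 48 126.3
scene lever 1 53 ang 0.89 max u 64.0 max v 51.0
scene lever -1 51 ang 0.913 max u 70.0 max v 49.0
scene bar z [143.6 146.7] x -2.1
  frame 1 28 126.9
  frame -1 27 128.2
```

View pics/s8.png

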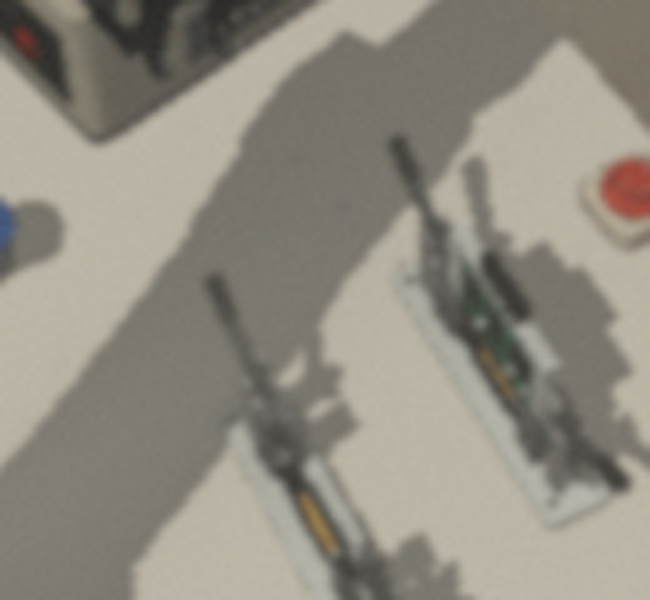

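View pics/t8.png

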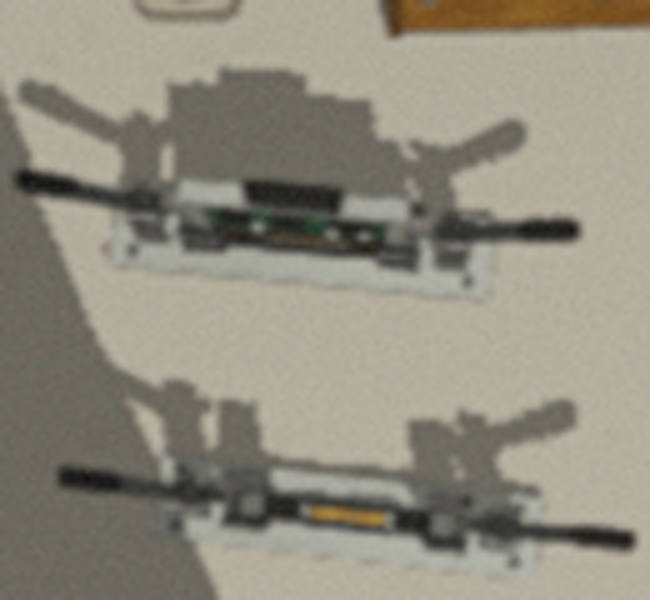

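The board stands upright and level on dock B's feet, clear of the gripper. Next is B's left lever.

```bash
python3 -c "
from h import *
t=lev(DB,1,1.03);u=t.copy();u[2]=.17;print(shift([u,t]))"
```

```text
[[129.0, 67.3, -54.1], [129.0, 141.4, -54.0]]
```

```bash
python3 -m jog '[[0.4,[50,10,-20],0],[0.4,[105,20,-45],0.4],[0.4,[129,40,-54],0.4],[0.4,[129,67,-54],0.4],[0.4,[129,67,-54],0.4]]';python3 -c "
from h import *
st();print(shift([lev(DB,1,1.03)]))"
```

```text
time_s: 19.48
position: [0.6553, 0.1676, 0.1683]
ee_rot: [[0.995, -0.003, 0.097], [-0.097, -0.002, 0.995], [-0.003, -1.0, -0.002]]
ft_force: [0.2, -0.1, 1.1]
grip_width: 0.0341
t 19.48 p [0.6553 0.1676 0.1683] yaw -5.54 F [ 0.2 -0.1  1.1] M [ 0.01 -0.05  0.01] w 0.0341 j [-38.  36.  31.  89. -20.  61.  -8.]
[[0.4, 72.4, 2.6]]
```

```bash
python3 -m jog '[[0.4,[0.4,30,2],-0.5],[0.4,[0.4,60,2],-0.5],[0.4,[0.4,72,2],-0.5],[0.4,[0.4,72,2],-0.5],[0,[0.4,72,2],-0.5],[0,[0.4,72,2],-0.5],[0,[0.4,72,2],-0.5],[0,[0.4,72,2],-0.5]]' 60;python3 -c "
from h import *
st();q(DB,1);print(shift([lev(DB,1,1.03)]));p=lev(DB,1,1.03);print(shift([lev(DB,1,a) for a in (.93,.83,.73,.63,.53,.43,.38)],p))"
```

```text
time_s: 20.48
position: [0.6565, 0.1718, 0.0995]
ee_rot: [[0.996, 0.001, 0.085], [-0.085, 0.001, 0.996], [0.001, -1.0, 0.001]]
ft_force: [-4.2, 0.5, 5.7]
grip_width: 0.0108
t 20.48 p [0.6565 0.1718 0.0995] yaw -4.89 F [-4.2  0.5  5.7] M [-0.08  0.93 -0.01] w 0.0108 j [-36.  41.  28.  91. -22.  54.  -5.]
q 0.998 r 0.0655 lx 0.0006
[[-0.6, 3.6, -1.9]]
[[-0.0, -5.1, -3.4], [-0.0, -9.9, -7.4], [-0.0, -14.3, -11.8], [-0.0, -18.2, -16.6], [-0.0, -21.6, -21.8], [-0.0, -24.5, -27.3], [-0.0, -25.7, -30.1]]
```

```bash
python3 -m jog '[[0,[-0.3,-5.2,-3.7],0],[0,[-0.3,-10.1,-8.1],0],[0,[-0.3,-14.5,-12.8],0],[0,[-0.3,-18.5,-18],0],[0,[-0.3,-18.5,-18],0]]' 60;python3 -c "
from h import *
st();q(DB,1)"; python3 -m jog '[[0,[0,-3.4,-5.6],0],[0,[0,-6,-10.3],0],[0,[0,-6,-10.3],0]]';python3 -c "
from h import *
st();q(DB,1)"
```

```text
time_s: 21.1
position: [0.6548, 0.1538, 0.1175]
ee_rot: [[0.996, 0.001, 0.086], [-0.086, 0.001, 0.996], [0.001, -1.0, 0.001]]
ft_force: [1.3, 1.9, -2.3]
grip_width: 0.0112
t 21.1 p [0.6548 0.1538 0.1175] yaw -4.91 F [ 1.3  1.9 -2.3] M [ 0.96 -0.23  0.  ] w 0.0112 j [-36.  39.  29.  91. -22.  55.  -4.]
q 0.605 r 0.065 lx 0.0005
time_s: 21.48
position: [0.6539, 0.1436, 0.1233]
ee_rot: [[0.996, 0.001, 0.085], [-0.085, 0.001, 0.996], [0.001, -1.0, 0.001]]
ft_force: [1.2, 1.6, -3.2]
grip_width: 0.0106
t 21.48 p [0.6539 0.1436 0.1233] yaw -4.9 F [ 1.2  1.6 -3.2] M [ 1.02 -0.35  0.05] w 0.0106 j [-35.  38.  29.  92. -22.  56.  -4.]
q 0.423 r 0.065 lx 0.0005
```

```bash
python3 -m jog '[[0.4,[0,0,0],0],[0.4,[0,-5,0],0],[0.4,[0,-55,0],0],[0.4,[0,-75,-60],0],[0.4,[0,-75,-120],0],[0.4,[0,-75,-180],0],[0.4,[0,-75,-240],0],[0.4,[0,-60,-266],0]]';python3 -c "
from h import *
st();print(shift([lev(DB,-1,1.02)]))"; python3 m.py 9
```

```text
time_s: 22.48
position: [0.6306, -0.1263, 0.1844]
ee_rot: [[0.996, 0.003, 0.09], [-0.09, -0.002, 0.996], [0.003, -1.0, -0.001]]
ft_force: [0.1, 0.8, -0.8]
grip_width: 0.0342
t 22.48 p [ 0.6306 -0.1263  0.1844] yaw -5.15 F [ 0.1  0.8 -0.8] M [ 0.05 -0.02 -0.03] w 0.0342 j [-15.  32.  33.  94. -20.  60.  19.]
[[-1.0, 87.9, 5.5]]
t 22.48 p [ 0.6306 -0.1263  0.1844] yaw -5.15 F [ 0.1  0.8 -0.8] M [ 0.05 -0.02 -0.03] w 0.0342 j [-15.  32.  33.  94. -20.  60.  19.]
top lever 1 78 ang 0.456 max u 45.0 max v 72.0
top lever -1 569 ang 0.093 max u 82.0 max v 484.0
top bar z [139.3 141.2] x -3.3
  frame 1 47 117.7
  frame -1 44 124.9
scene lever 1 13 ang 0.359 max u 19.0 max v 31.0
scene lever -1 272 ang 0.11 max u 81.0 max v 486.0
scene bar z [138.6 141.6] x -1.8
  frame 1 17 120.7
  frame -1 28 126.3
```

View pics/t9.png

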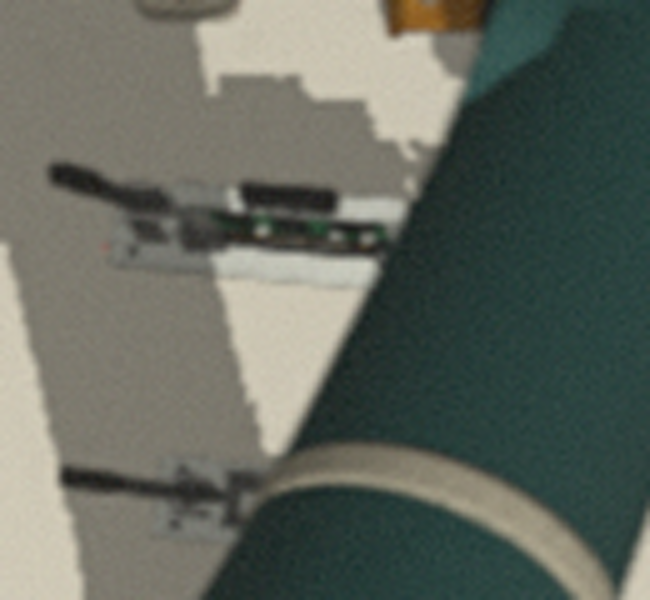

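View pics/s9.png

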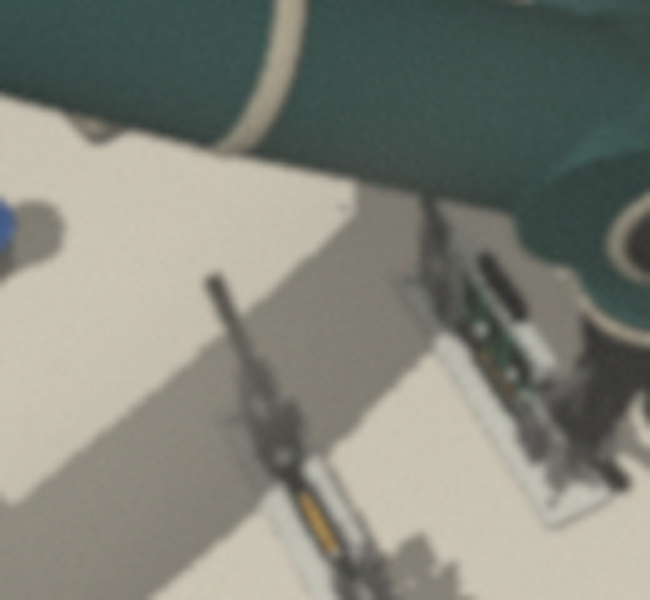

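```bash
python3 -m jog '[[0.4,[-0.6,40,4],0],[0.4,[-0.6,75,4],0],[0.4,[-0.6,86,4],0],[0.4,[-0.6,86,4],0],[0,[-0.6,86,4],0],[0,[-0.6,86,4],0],[0,[-0.6,86,4],0],[0,[-0.6,86,4],0]]' 60;python3 -c "
from h import *
st();q(DB,-1)"
```

```text
time_s: 23.58
position: [0.6317, -0.1179, 0.0982]
ee_rot: [[0.996, 0.003, 0.085], [-0.085, -0.0, 0.996], [0.003, -1.0, -0.0]]
ft_force: [1.8, -1.5, 7.7]
grip_width: 0.0109
t 23.57 p [ 0.6317 -0.1179  0.0982] yaw -4.9 F [ 1.8 -1.5  7.7] M [-0.04 -0.35  0.03] w 0.0109 j [-14.  38.  30.  97. -23.  51.  21.]
q 0.968 r 0.0603 lx 0.0012
```

```bash
python3 -m jog '[[0,[0,-5.6,4.4],0],[0,[0,-11.2,9.9],0],[0,[0,-15.6,15.6],0],[0,[0,-18.8,20.8],0],[0,[0,-20.9,25.1],0],[0,[0,-20.9,25.1],0]]';python3 -c "
from h import *
st();q(DB,-1)"
```

```text
time_s: 24.32
position: [0.6337, -0.0933, 0.1183]
ee_rot: [[0.996, 0.002, 0.086], [-0.086, -0.002, 0.996], [0.002, -1.0, -0.001]]
ft_force: [7.5, -4.7, -6.1]
grip_width: 0.0106
t 24.32 p [ 0.6337 -0.0933  0.1183] yaw -4.92 F [ 7.5 -4.7 -6.1] M [-1.26 -1.5  -0.01] w 0.0106 j [-17.  36.  31.  97. -22.  53.  18.]
q 0.433 r 0.0598 lx 0.001
```

```bash
python3 -m jog '[[0,[0.5,-1.9,4.6],0],[0,[0.5,-1.9,4.6],0]]';python3 -c "
from h import *
st();q(DB,-1)"; python3 -m jog '[[0,[0,-1.5,4.5],0],[0,[0,-1.5,4.5],0]]';python3 -c "
from h import *
st();q(DB,-1)"
```

```text
time_s: 24.58
position: [0.6341, -0.0893, 0.12]
ee_rot: [[0.996, 0.001, 0.086], [-0.086, -0.002, 0.996], [0.001, -1.0, -0.002]]
ft_force: [5.0, -6.1, -6.0]
grip_width: 0.0106
t 24.57 p [ 0.6341 -0.0893  0.12  ] yaw -4.94 F [ 5.  -6.1 -6. ] M [-1.79 -1.01 -0.01] w 0.0106 j [-17.  36.  31.  97. -22.  53.  18.]
q 0.359 r 0.0598 lx 0.001
time_s: 24.82
position: [0.6344, -0.0849, 0.1214]
ee_rot: [[0.996, 0.001, 0.086], [-0.086, -0.002, 0.996], [0.002, -1.0, -0.002]]
ft_force: [6.0, -6.5, -7.3]
grip_width: 0.0106
t 24.82 p [ 0.6344 -0.0849  0.1214] yaw -4.95 F [ 6.  -6.5 -7.3] M [-1.73 -1.09 -0.08] w 0.0106 j [-17.  36.  31.  97. -22.  54.  17.]
q 0.282 r 0.0598 lx 0.001
```

```bash
python3 -m jog '[[0,[0,-0.7,2.5],0],[0,[0,-0.7,2.5],0]]';python3 -c "
from h import *
st();q(DB,-1)"; python3 -m jog '[[0,[0,-0.5,2.5],0],[0,[0,-0.5,2.5],0]]';python3 -c "
from h import *
st();q(DB,-1)"
```

```text
time_s: 25.08
position: [0.6345, -0.0831, 0.122]
ee_rot: [[0.996, 0.001, 0.087], [-0.087, -0.003, 0.996], [0.001, -1.0, -0.003]]
ft_force: [6.0, -10.2, -9.3]
grip_width: 0.0109
t 25.07 p [ 0.6345 -0.0831  0.122 ] yaw -4.97 F [  6.  -10.2  -9.3] M [-2.49 -1.26  0.17] w 0.0109 j [-18.  36.  31.  97. -22.  54.  17.]
q 0.249 r 0.0599 lx 0.0009
time_s: 25.32
position: [0.6348, -0.0807, 0.1226]
ee_rot: [[0.996, 0.001, 0.087], [-0.087, -0.003, 0.996], [0.002, -1.0, -0.003]]
ft_force: [5.3, -10.6, -8.8]
grip_width: 0.0105
t 25.32 p [ 0.6348 -0.0807  0.1226] yaw -5.0 F [  5.3 -10.6  -8.8] M [-2.46 -1.23 -0.02] w 0.0105 j [-18.  36.  31.  97. -22.  54.  17.]
q 0.21 r 0.0599 lx 0.001
```

```bash
for i in 1 2; do python3 -m jog '[[0,[0,-0.4,2.5],0],[0,[0,-0.4,2.5],0]]' >/dev/null;python3 -c "
from h import *
st();q(DB,-1)"; done
```

```text
t 25.57 p [ 0.6349 -0.079   0.123 ] yaw -5.02 F [  5.4 -14.   -9.2] M [-3.48 -1.16  0.02] w 0.0104 j [-18.  36.  31.  97. -22.  54.  17.]
q 0.179 r 0.06 lx 0.0009
t 25.82 p [ 0.6352 -0.0762  0.1235] yaw -5.02 F [  5.8 -11.3  -8.7] M [-2.99 -1.22 -0.06] w 0.0103 j [-18.  36.  31.  97. -22.  54.  16.]
q 0.132 r 0.06 lx 0.001
```

```bash
python3 m.py 10
```

```text
t 25.82 p [ 0.6352 -0.0762  0.1235] yaw -5.02 F [  5.8 -11.3  -8.7] M [-2.99 -1.22 -0.06] w 0.0103 j [-18.  36.  31.  97. -22.  54.  16.]
top lever 1 78 ang 0.456 max u 45.0 max v 72.0
top lever -1 358 ang 0.089 max u 71.0 max v 422.0
top bar z [136.9 138.1] x -2.8
  frame 1 45 118.1
  frame -1 97 498.8
scene lever 1 21 ang 0.37 max u 22.0 max v 38.0
scene lever -1 507 ang 0.19 max u 76.0 max v 423.0
scene bar z [135.5 139.1] x -2.9
  frame 1 27 120.1
  frame -1 35 499.4
```

View pics/s10.png

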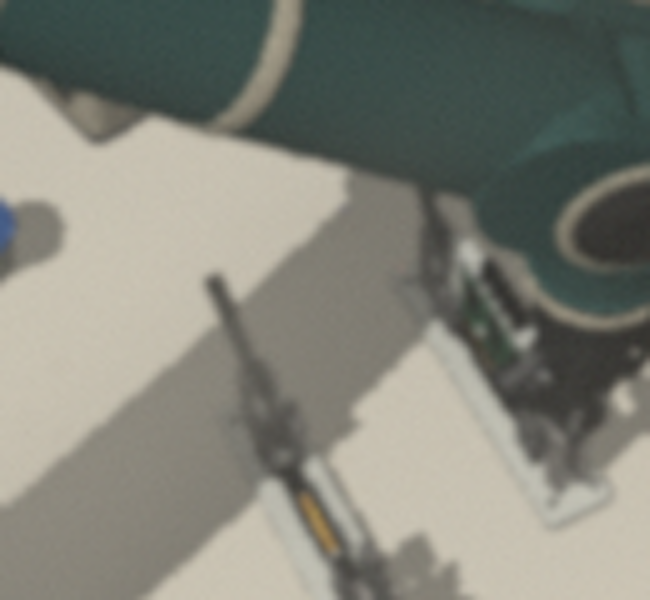

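```bash
for i in 1 2; do python3 -m jog '[[0,[0.3,-0.2,2],0],[0,[0.3,-0.2,2],0]]' >/dev/null;python3 -c "
from h import *
st();q(DB,-1)"; done
```

```text
t 26.18 p [ 0.6354 -0.0745  0.1237] yaw -5.03 F [  3.2 -13.   -6.4] M [-3.19 -0.62 -0.08] w 0.0102 j [-18.  36.  31.  97. -22.  54.  16.]
q 0.103 r 0.06 lx 0.001
t 26.43 p [ 0.6356 -0.0727  0.1239] yaw -5.04 F [  0.6 -13.   -4.4] M [-3.23 -0.15 -0.12] w 0.01 j [-19.  36.  31.  96. -22.  54.  16.]
q 0.073 r 0.0601 lx 0.0011
```

```bash
python3 -c "
from h import *
t=lev(DB,1,.43);t[2]=.19;print(shift([t]))"; python3 -m jog '[[0.4,[0,0,0],0],[0.4,[0,-5,0],0],[0.4,[0,-50,0],0],[0.4,[0,-66,60],0],[0.4,[0,-66,115],0],[0.4,[0,-66,170],0],[0.4,[0,-66,216],0],[0.4,[0,-66,216],0]]';python3 m.py 11
```

```text
[[-1.2, -66.8, 216.0]]
time_s: 27.42
position: [0.6539, 0.1506, 0.1895]
ee_rot: [[0.997, -0.0, 0.079], [-0.079, 0.002, 0.997], [-0.0, -1.0, 0.002]]
ft_force: [-0.3, -0.0, 0.5]
grip_width: 0.0342
t 27.43 p [0.6539 0.1506 0.1895] yaw -4.54 F [-0.3 -0.   0.5] M [-0.07 -0.03 -0.02] w 0.0342 j [-37.  34.  31.  89. -19.  62.  -5.]
top lever 1 702 ang 0.105 max u 82.0 max v 480.0
top lever -1 59 ang 0.215 max u 27.0 max v 78.0
top bar z [135.2 137. ] x -3.6
  frame 1 15 497.4
  frame -1 47 117.9
scene lever 1 233 ang 0.125 max u 82.0 max v 480.0
scene lever -1 37 ang 0.324 max u 30.0 max v 84.0
scene bar z [135.9 138.7] x -2.5
  frame 1 36 517.7
  frame -1 26 119.3
```

View pics/t11.png

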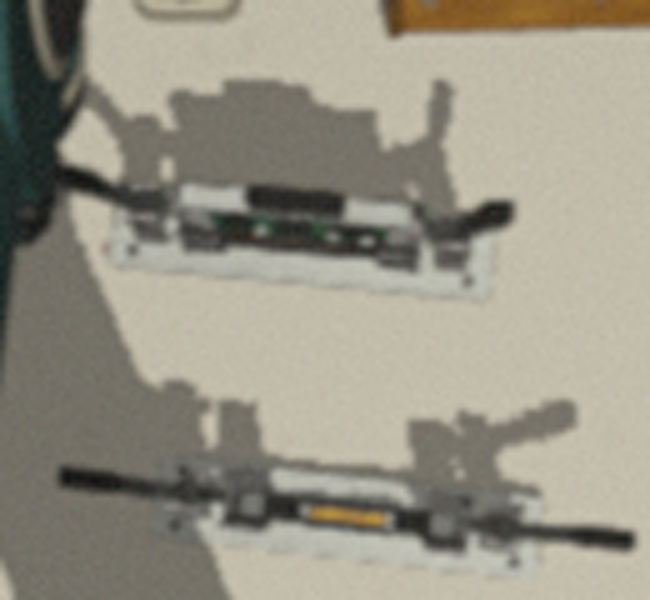

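View pics/s11.png

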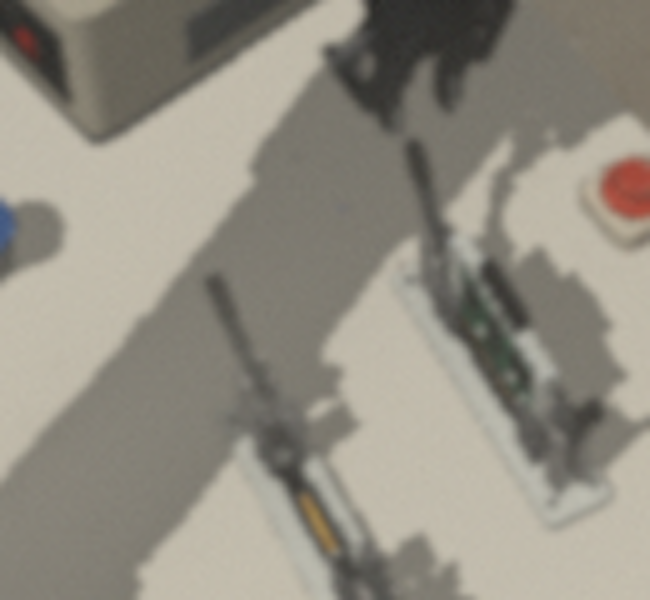

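The right lever really stands at about 0.25 rad: the pads slipped at roughly 12 N when the board met the brass strip. Friction grip isn't enough for the seating load, so I'll push with closed fingers from outside the handle. Both frame ends are level (118 mm).

```bash
python3 -m jog '[[0,[0,0,22],0.4],[0,[0,0,22],0.4],[0,[0,20,22],0.4],[0,[0,49,22],0.4],[0,[0,49,22],0.4]]' 60
cat >> h.py <<'E'
def loc(D):
    p=np.array(get_obs()['position']);a=np.radians(D[2]);d=p[:2]-D[:2];print('loc x %.1f y %.1f z %.1f'%(1000*(d@[np.cos(a),np.sin(a)]),1000*(d@[-np.sin(a),np.cos(a)]),1000*p[2]))
E
python3 -c "
from h import *
st();loc(DB)
c=grab('scene');crop(c,100,220,180,310,'s12.png',5)"
```

```text
time_s: 28.15
position: [0.6578, 0.175, 0.1425]
ee_rot: [[0.996, 0.005, 0.087], [-0.087, 0.01, 0.996], [0.005, -1.0, 0.011]]
ft_force: [-1.8, 31.5, 35.7]
grip_width: 0.0001
t 28.15 p [0.6578 0.175  0.1425] yaw -4.99 F [-1.8 31.5 35.7] M [6.98 0.42 0.01] w 0.0001 j [-37.  38.  30.  90. -22.  58.  -6.]
loc x 1.6 y 151.3 z 142.5
```

View pics/s12.png

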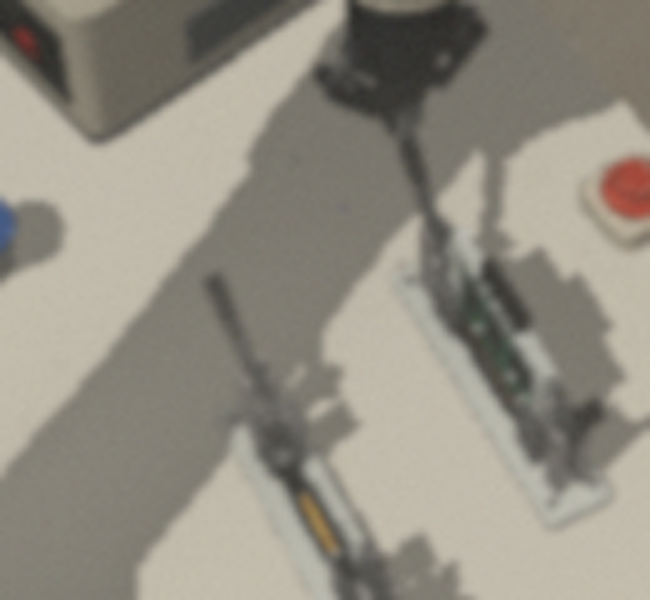

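```bash
python3 -m jog '[[0,[0,-12,6],0],[0,[0,-12,14],0],[0,[0,-12,14],0]]'; python3 m.py 13; python3 -c "
from h import *
loc(DB)"
```

```text
time_s: 28.58
position: [0.6571, 0.1811, 0.1513]
ee_rot: [[0.996, -0.001, 0.093], [-0.093, -0.001, 0.996], [-0.001, -1.0, -0.001]]
ft_force: [0.3, -0.7, -0.1]
grip_width: 0.0
t 28.57 p [0.6571 0.1811 0.1513] yaw -5.31 F [ 0.3 -0.7 -0.1] M [ 0.03 -0.   -0.01] w 0.0 j [-38.  38.  30.  89. -21.  59.  -8.]
top lever 1 748 ang 0.082 max u 82.0 max v 449.0
top lever -1 56 ang 0.208 max u 27.0 max v 78.0
top bar z [135.3 137. ] x -3.1
  frame 1 46 119.0
  frame -1 48 116.5
scene lever 1 573 ang 0.084 max u 81.0 max v 447.0
scene lever -1 36 ang 0.33 max u 30.0 max v 82.0
scene bar z [135.6 138.6] x -2.4
  frame 1 22 121.1
  frame -1 29 118.7
loc x 0.5 y 156.8 z 151.5
```

View pics/t13.png

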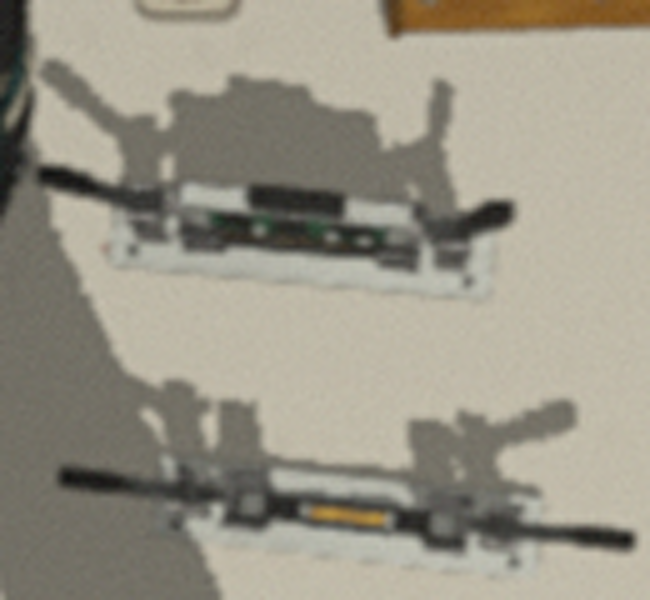

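View pics/s13.png

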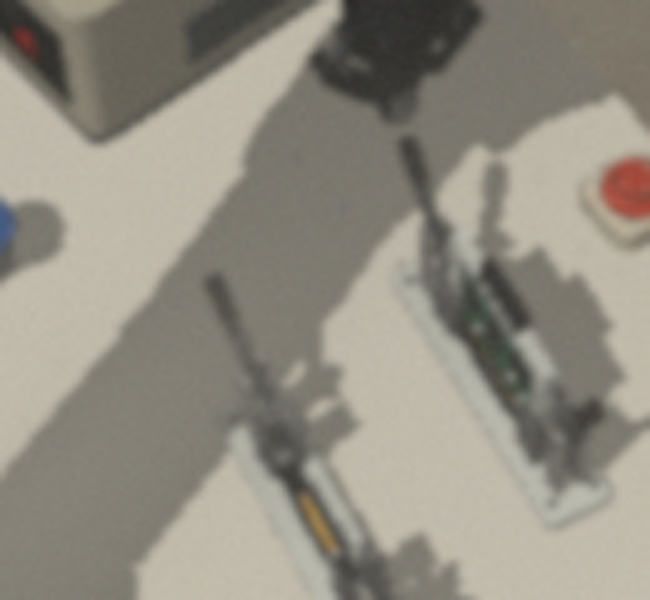

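```bash
cat > la.py <<'E'
from h import *
import sys
tag=sys.argv[1]
for n in('top','scene'):
  c=load(n+tag+'.npz');W=cloud(c).reshape(-1,3);D=DB
  a=np.radians(D[2]);x,y=D[:2];R=np.array([[np.cos(a),np.sin(a)],[-np.sin(a),np.cos(a)]])
  L=np.c_[(W[:,:2]-[x,y])@R.T*1000,W[:,2]*1000]
  for s in(1,-1):
    h=L[(abs(L[:,0])<12)&(L[:,1]*s>93)&(L[:,1]*s<175)&(L[:,2]>100)&(L[:,2]<158)]
    u=h[:,1]*s-93;v=h[:,2]-75;r=np.hypot(u,v);k=(r>40)&(r<84);an=np.arctan2(u,v)[k]
    print(n,s,k.sum(),'ang pct',np.percentile(an,[5,25,50,75,95]).round(2),'u max',np.percentile(u[k],97).round())
E
python3 la.py 13; python3 la.py 9;python3 la.py 11
```

```text
top 1 60 ang pct [0.55 0.57 0.59 0.63 0.72] u max 51.0
top -1 45 ang pct [0.14 0.18 0.21 0.31 0.35] u max 26.0
scene 1 45 ang pct [0.47 0.53 0.57 0.62 0.69] u max 45.0
scene -1 28 ang pct [0.21 0.26 0.32 0.36 0.41] u max 29.0
top 1 61 ang pct [0.4  0.43 0.47 0.53 0.63] u max 44.0
top 1 44 ang pct [0.41 0.43 0.45 0.47 0.58] u max 36.0
top -1 46 ang pct [0.14 0.18 0.23 0.29 0.36] u max 26.0
scene 1 45 ang pct [0.31 0.39 0.44 0.47 0.6 ] u max 39.0
scene -1 27 ang pct [0.21 0.27 0.32 0.37 0.41] u max 29.0Traceback (most recent call last):
  File "la.py", line 11, in <module>
    print(n,s,k.sum(),'ang pct',np.percentile(an,[5,25,50,75,95]).round(2),'u max',np.percentile(u[k],97).round())
                                ~~~~~~~~~~~~~^^^^^^^^^^^^^^^^^^^^
    return _quantile_unchecked(
        a, q, axis, out, overwrite_input, method, keepdims, weights)
    return _ureduce(a,
                    func=_quantile_ureduce_func,
    ...<5 lines>...
                    overwrite_input=overwrite_input,
                    method=method)
    r = func(a, **kwargs)
    result = _quantile(arr,
                       quantiles=q,
    ...<2 lines>...
                       out=out,
                       weights=wgt)
    slices_having_nans = np.isnan(arr[-1, ...])
                                  ~~~^^^^^^^^^
IndexError: index -1 is out of bounds for axis 0 with size 0
```

```bash
python3 -m jog '[[0,[0,-4,14],0],[0,[0,10,14],0],[0,[0,20,14],0],[0,[0,20,14],0]]'; python3 -c "
from h import *
st();loc(DB)"; python3 -m jog '[[0,[0,0,-6],0],[0,[0,0,-13],0],[0,[0,0,-20],0],[0,[0,0,-26],0],[0,[0,0,-26],0]]'; python3 -c "
from h import *
st();loc(DB)"
```

```text
time_s: 29.18
position: [0.6582, 0.1949, 0.131]
ee_rot: [[0.996, -0.002, 0.093], [-0.093, -0.001, 0.996], [-0.002, -1.0, -0.001]]
ft_force: [-1.2, -1.3, -0.5]
grip_width: -0.0004
t 29.18 p [0.6582 0.1949 0.131 ] yaw -5.33 F [-1.2 -1.3 -0.5] M [ 0.01 -0.06 -0.02] w -0.0004 j [-39.  40.  30.  89. -22.  58.  -8.]
loc x 0.3 y 171.1 z 131.0
time_s: 29.8
position: [0.657, 0.1699, 0.1336]
ee_rot: [[0.996, 0.002, 0.092], [-0.092, 0.002, 0.996], [0.002, -1.0, 0.002]]
ft_force: [0.7, 4.7, 4.2]
grip_width: 0.0001
t 29.8 p [0.657  0.1699 0.1336] yaw -5.29 F [0.7 4.7 4.2] M [ 0.87 -0.18  0.02] w 0.0001 j [-37.  38.  30.  90. -22.  57.  -6.]
loc x 1.3 y 146.1 z 133.6
```

```bash
python3 -m jog '[[0,[0,-1,-5],0],[0,[0,-1,-9],0],[0,[0,-1,-12],0],[0,[0,-1,-12],0]]'; python3 -c "
from h import *
st();loc(DB)"; python3 -m jog '[[0,[0,0,-3],0],[0,[0,0,-3],0]]'; python3 -c "
from h import *
st();loc(DB)"; python3 -m jog '[[0,[0,0,-3],0],[0,[0,0,-3],0]]'; python3 m.py 14; python3 -c "
from h import *
loc(DB)"; python3 la.py 14
```

```text
time_s: 30.3
position: [0.6559, 0.1585, 0.1346]
ee_rot: [[0.996, 0.002, 0.092], [-0.092, 0.002, 0.996], [0.002, -1.0, 0.002]]
ft_force: [0.8, 7.1, 5.4]
grip_width: 0.0002
t 30.3 p [0.6559 0.1585 0.1346] yaw -5.27 F [0.8 7.1 5.4] M [ 1.32 -0.11 -0.04] w 0.0002 j [-36.  38.  30.  91. -22.  57.  -5.]
loc x 1.2 y 134.7 z 134.6
time_s: 30.55
position: [0.6557, 0.1556, 0.1347]
ee_rot: [[0.996, 0.002, 0.092], [-0.092, 0.002, 0.996], [0.002, -1.0, 0.003]]
ft_force: [0.5, 7.3, 5.4]
grip_width: -0.0003
t 30.55 p [0.6557 0.1556 0.1347] yaw -5.26 F [0.5 7.3 5.4] M [ 1.47 -0.16 -0.03] w -0.0003 j [-36.  38.  30.  91. -22.  57.  -5.]
loc x 1.2 y 131.8 z 134.7
time_s: 30.8
position: [0.6553, 0.1525, 0.1346]
ee_rot: [[0.996, 0.002, 0.092], [-0.092, 0.002, 0.996], [0.002, -1.0, 0.002]]
ft_force: [0.7, 7.2, 4.4]
grip_width: 0.0
t 30.8 p [0.6553 0.1525 0.1346] yaw -5.26 F [0.7 7.2 4.4] M [ 1.28 -0.1   0.06] w 0.0 j [-36.  38.  30.  91. -22.  57.  -5.]
top lever 1 517 ang 0.121 max u 82.0 max v 429.0
top lever -1 60 ang 0.214 max u 27.0 max v 77.0
top bar z [134.1 135.7] x -2.9
  frame 1 46 115.6
  frame -1 47 116.6
scene lever 1 273 ang 0.154 max u 82.0 max v 432.0
scene lever -1 37 ang 0.324 max u 27.0 max v 80.0
scene bar z [133.8 137. ] x -2.4
  frame 1 10 452.8
  frame -1 25 118.6
loc x 1.1 y 128.7 z 134.5
top 1 53 ang pct [0.12 0.15 0.2  0.3  0.43] u max 30.0
top -1 46 ang pct [0.14 0.18 0.23 0.29 0.36] u max 26.0
scene 1 59 ang pct [0.05 0.13 0.19 0.34 0.48] u max 35.0
scene -1 28 ang pct [0.22 0.26 0.32 0.37 0.41] u max 27.0
```

```bash
for i in 1 2 3 4; do python3 -m jog '[[0,[0,0,-2],0],[0,[0,0,-2],0]]' >/dev/null; python3 -c "
from h import *
st();loc(DB)"; done
```

```text
t 31.15 p [0.6552 0.1505 0.1346] yaw -5.26 F [1.4 7.7 4.9] M [ 1.28 -0.12  0.02] w 0.0004 j [-36.  38.  30.  91. -22.  57.  -5.]
loc x 1.1 y 126.7 z 134.6
t 31.4 p [0.655  0.1487 0.1346] yaw -5.25 F [1.7 7.4 6.2] M [ 1.49 -0.12  0.06] w -0.0001 j [-36.  38.  30.  91. -22.  57.  -4.]
loc x 1.1 y 124.9 z 134.6
t 31.65 p [0.655  0.1476 0.1349] yaw -5.21 F [-0.2 11.4  9. ] M [ 2.13 -0.04  0.02] w -0.0001 j [-36.  38.  30.  91. -22.  57.  -4.]
loc x 1.2 y 123.7 z 134.9
t 31.9 p [0.6549 0.1465 0.1352] yaw -5.17 F [-0.2 15.4 12.1] M [ 2.87 -0.02 -0.03] w -0.0 j [-36.  38.  30.  91. -22.  57.  -4.]
loc x 1.2 y 122.7 z 135.2
```

```bash
python3 m.py 15; python3 la.py 15
```

```text
t 31.9 p [0.6549 0.1465 0.1352] yaw -5.17 F [-0.2 15.4 12.1] M [ 2.87 -0.02 -0.03] w -0.0 j [-36.  38.  30.  91. -22.  57.  -4.]
top lever 1 518 ang 0.111 max u 82.0 max v 430.0
top lever -1 58 ang 0.214 max u 27.0 max v 78.0
top bar z [133.  134.6] x -2.7
  frame 1 50 463.3
  frame -1 43 115.7
scene lever 1 255 ang 0.134 max u 80.0 max v 431.0
scene lever -1 38 ang 0.325 max u 28.0 max v 78.0
scene bar z [132.  135.3] x -1.9
  frame 1 44 465.1
  frame -1 26 117.1
top 1 48 ang pct [0.04 0.07 0.12 0.19 0.27] u max 19.0
top -1 46 ang pct [0.14 0.18 0.23 0.29 0.36] u max 26.0
scene 1 57 ang pct [0.03 0.07 0.14 0.27 0.36] u max 29.0
scene -1 30 ang pct [0.22 0.26 0.32 0.37 0.42] u max 28.0
```

View pics/t15.png

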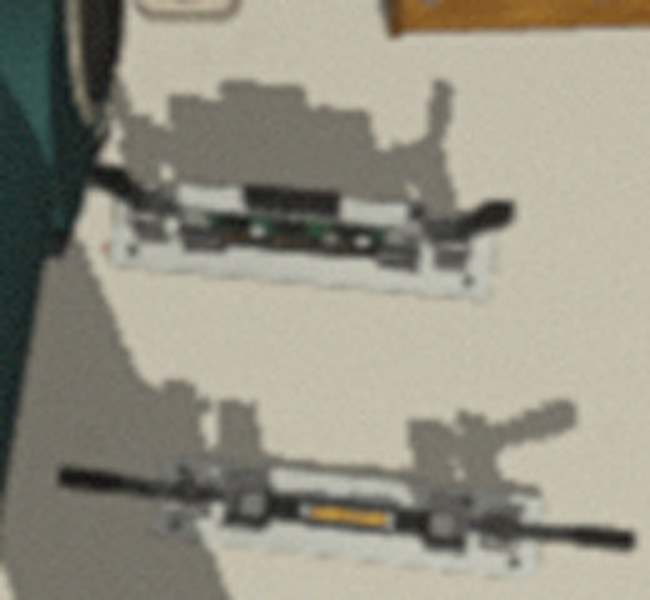

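```bash
sed -i 's/(L\[:,2\]>105)\]/(L[:,2]>105)\&(L[:,2]<152)]/' m.py
cat > fh.py <<'E'
from h import *
import sys
for n in('top','scene'):
  c=load(n+sys.argv[1]+'.npz');W=cloud(c).reshape(-1,3)
  for nm,D in(('A',DA),('B',DB)):
    a=np.radians(D[2]);x,y=D[:2];R=np.array([[np.cos(a),np.sin(a)],[-np.sin(a),np.cos(a)]])
    L=np.c_[(W[:,:2]-[x,y])@R.T*1000,W[:,2]*1000]
    b=L[(L[:,0]>-8)&(L[:,0]<8)&(L[:,2]>108)&(L[:,2]<152)]
    o=[]
    for lo,hi in((-62,-47),(-47,-32),(32,47),(47,62)):
      g=b[(b[:,1]>lo)&(b[:,1]<hi)]; o.append((len(g),np.median(g[:,2]).round(1)) if len(g) else None)
    print(n,nm,o)
E
for t in 0 8 11 14 15; do echo $t; python3 fh.py $t | grep -v "None, None, None, None"; done; for i in 1 2; do python3 -m jog '[[0,[0,0,-1.5],0],[0,[0,0,-1.5],0]]' >/dev/null; python3 -c "
from h import *
st();loc(DB)"; done
```

```text
0
top A [(22, np.float64(112.9)), (25, np.float64(113.3)), (25, np.float64(112.5)), (22, np.float64(112.9))]
scene A [(19, np.float64(113.3)), (12, np.float64(114.6)), (14, np.float64(115.8)), (11, np.float64(113.7))]
8
top B [(29, np.float64(126.4)), (27, np.float64(125.5)), (29, np.float64(125.9)), (27, np.float64(126.2))]
scene B [(20, np.float64(126.5)), (16, np.float64(128.0)), (14, np.float64(125.8)), (20, np.float64(125.7))]
11
top B [(25, np.float64(117.8)), (26, np.float64(117.4)), (25, np.float64(118.0)), (27, np.float64(117.4))]
scene B [(17, np.float64(118.6)), (19, np.float64(119.4)), (13, np.float64(118.7)), (19, np.float64(120.3))]
14
top B [(25, np.float64(116.2)), (26, np.float64(117.0)), (25, np.float64(115.2)), (26, np.float64(116.4))]
scene B [(17, np.float64(118.5)), (16, np.float64(115.2)), (12, np.float64(118.5)), (16, np.float64(116.9))]
15
top B [(22, np.float64(115.6)), (27, np.float64(115.7)), (23, np.float64(115.0)), (25, np.float64(114.1))]
scene B [(16, np.float64(115.6)), (15, np.float64(116.2)), (14, np.float64(116.0)), (12, np.float64(115.6))]
t 32.25 p [0.6549 0.1457 0.1354] yaw -5.14 F [ 0.5 17.6 14.2] M [ 3.52  0.05 -0.03] w 0.0002 j [-36.  38.  30.  91. -22.  57.  -4.]
loc x 1.3 y 121.9 z 135.4
t 32.5 p [0.6548 0.1449 0.1356] yaw -5.11 F [ 0.1 20.7 15.9] M [4.16 0.1  0.  ] w -0.0002 j [-35.  38.  30.  91. -22.  57.  -4.]
loc x 1.3 y 121.1 z 135.6
```

```bash
python3 -m jog '[[0,[0,0,15],0],[0,[0,-30,15],0],[0,[0,-60,-20],0],[0,[0,-65,-80],0],[0,[0,-65,-140],0],[0,[0,-65,-200],0],[0,[0,-65,-255],0],[0,[0,-65,-275],0]]'; python3 m.py 16;python3 la.py 16; python3 fh.py 16; python3 -c "
from h import *
loc(DB);print(shift([wp(DB,.0,-.155,.132)]))"
```

```text
time_s: 33.5
position: [0.6272, -0.1376, 0.1988]
ee_rot: [[0.995, 0.0, 0.097], [-0.097, -0.001, 0.995], [0.0, -1.0, -0.001]]
ft_force: [0.5, 0.3, 0.1]
grip_width: 0.0001
t 33.5 p [ 0.6272 -0.1376  0.1988] yaw -5.58 F [0.5 0.3 0.1] M [ 0.01  0.01 -0.01] w 0.0001 j [-15.  31.  34.  93. -19.  62.  19.]
top lever 1 54 ang 0.133 max u 21.0 max v 79.0
top lever -1 606 ang 0.09 max u 82.0 max v 497.0
top bar z [132.8 134.5] x -3.1
  frame 1 46 114.7
  frame -1 46 115.0
scene lever 1 12 ang 0.092 max u 12.0 max v 45.0
scene lever -1 253 ang 0.116 max u 82.0 max v 497.0
scene bar z [131.8 135.9] x -2.3
  frame 1 23 115.0
  frame -1 24 115.7
top 1 46 ang pct [0.07 0.1  0.14 0.21 0.28] u max 20.0
top A [None, None, None, None]
top B [(24, np.float64(115.1)), (25, np.float64(114.9)), (24, np.float64(114.9)), (25, np.float64(114.4))]
scene A [None, None, None, None]
scene B [(17, np.float64(115.2)), (13, np.float64(116.3)), (15, np.float64(115.0)), (12, np.float64(114.8))]
loc x -1.3 y -161.3 z 198.6
[[1.3, 66.6, 6.4]]Traceback (most recent call last):
  File "la.py", line 11, in <module>
    print(n,s,k.sum(),'ang pct',np.percentile(an,[5,25,50,75,95]).round(2),'u max',np.percentile(u[k],97).round())
                                ~~~~~~~~~~~~~^^^^^^^^^^^^^^^^^^^^
    return _quantile_unchecked(
        a, q, axis, out, overwrite_input, method, keepdims, weights)
    return _ureduce(a,
                    func=_quantile_ureduce_func,
    ...<5 lines>...
                    overwrite_input=overwrite_input,
                    method=method)
    r = func(a, **kwargs)
    result = _quantile(arr,
                       quantiles=q,
    ...<2 lines>...
                       out=out,
                       weights=wgt)
    slices_having_nans = np.isnan(arr[-1, ...])
                                  ~~~^^^^^^^^^
IndexError: index -1 is out of bounds for axis 0 with size 0
```

View pics/t16.png

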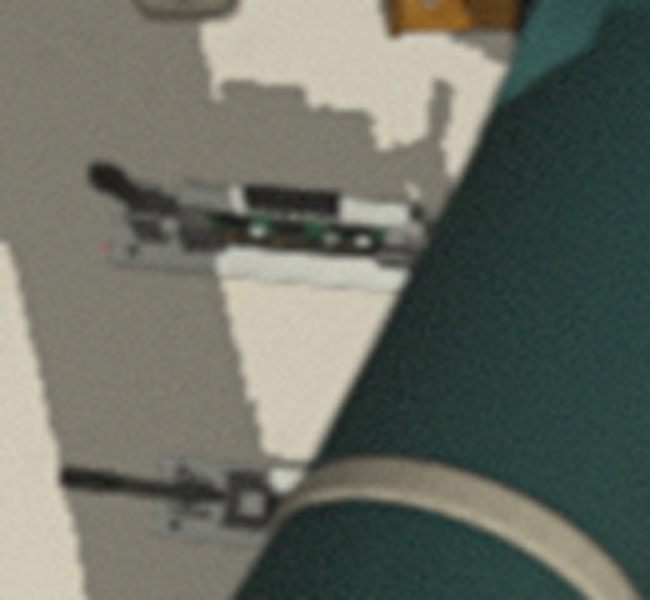

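Left is at about 0.15 rad and the board is level at about 115 mm on the frame. Now I'll push the right lever from outside.

```bash
python3 -m jog '[[0,[1,20,4],-0.5],[0,[1,45,4],-0.5],[0,[1,66,4],-0.5],[0,[1,66,4],-0.5],[0,[1,66,10],-0.5],[0,[1,66,17],-0.5],[0,[1,66,17],-0.5]]'; python3 -c "
from h import *
st();loc(DB)"
```

```text
time_s: 34.48
position: [0.6313, -0.1154, 0.1329]
ee_rot: [[0.997, 0.001, 0.082], [-0.082, 0.0, 0.997], [0.001, -1.0, 0.0]]
ft_force: [-0.4, 0.3, -1.2]
grip_width: -0.0002
t 34.48 p [ 0.6313 -0.1154  0.1329] yaw -4.73 F [-0.4  0.3 -1.2] M [-0.01 -0.03  0.01] w -0.0002 j [-15.  36.  32.  96. -22.  55.  20.]
loc x 0.5 y -140.3 z 132.9
```

```bash
for i in 1 2 3 4; do python3 -m jog '[[0,[0,0,3],0],[0,[0,0,3],0]]' >/dev/null; python3 -c "
from h import *
st();loc(DB)"; done
```

```text
t 34.73 p [ 0.6312 -0.1133  0.1325] yaw -4.8 F [-1.4 -0.   0.4] M [-0.   -0.01  0.01] w -0.0001 j [-15.  36.  32.  96. -22.  55.  20.]
loc x 0.2 y -138.2 z 132.5
t 34.98 p [ 0.6314 -0.1102  0.1324] yaw -4.79 F [ 0.1  0.  -0.2] M [ 0.04  0.02 -0.01] w 0.0003 j [-16.  36.  32.  96. -22.  55.  20.]
loc x 0.2 y -135.1 z 132.4
t 35.23 p [ 0.6316 -0.1077  0.1325] yaw -4.81 F [ 0.3 -1.5  1.5] M [-0.28  0.1   0.  ] w 0.0002 j [-16.  35.  32.  96. -22.  55.  19.]
loc x 0.2 y -132.6 z 132.5
t 35.48 p [ 0.632  -0.1045  0.1325] yaw -4.81 F [-0.  -3.4  2.9] M [-0.62  0.03 -0.  ] w 0.0 j [-16.  35.  32.  96. -22.  55.  19.]
loc x 0.3 y -129.4 z 132.5
```

```bash
for i in 1 2 3 4 5; do python3 -m jog '[[0,[0,0,2],0],[0,[0,0,2],0]]' >/dev/null; python3 -c "
from h import *
st();loc(DB)"; done
```

```text
t 35.73 p [ 0.6321 -0.1023  0.1324] yaw -4.79 F [ 0.6 -2.8  2.5] M [-0.6  -0.01  0.02] w -0.0001 j [-16.  35.  32.  96. -22.  55.  19.]
loc x 0.2 y -127.2 z 132.4
t 35.98 p [ 0.6322 -0.1005  0.1324] yaw -4.8 F [-0.1 -4.   2.7] M [-0.69  0.02 -0.01] w 0.0 j [-16.  35.  32.  96. -22.  55.  19.]
loc x 0.1 y -125.3 z 132.4
t 36.23 p [ 0.6324 -0.0988  0.1325] yaw -4.82 F [-0.7 -5.5  4.4] M [-0.99  0.08  0.04] w -0.0003 j [-17.  35.  32.  96. -22.  55.  19.]
loc x 0.2 y -123.7 z 132.5
t 36.48 p [ 0.6326 -0.0973  0.1327] yaw -4.84 F [-0.3 -7.8  6.5] M [-1.45  0.11 -0.04] w -0.0004 j [-17.  35.  32.  96. -22.  55.  18.]
loc x 0.2 y -122.1 z 132.7
t 36.73 p [ 0.6328 -0.0959  0.1329] yaw -4.87 F [ -1.3 -10.    8.6] M [-1.91  0.21  0.05] w -0.0002 j [-17.  35.  32.  96. -22.  55.  18.]
loc x 0.3 y -120.7 z 132.9
```

```bash
for i in 1 2 3 4; do python3 -m jog '[[0,[0,0,2],0],[0,[0,0,2],0]]' >/dev/null; python3 -c "
from h import *
st();loc(DB)"; done; python3 m.py 17; python3 fh.py 17
```

```text
t 36.98 p [ 0.6329 -0.0946  0.1332] yaw -4.9 F [ -2.  -12.6   9.4] M [-2.52  0.34  0.  ] w -0.0 j [-17.  35.  32.  96. -22.  55.  18.]
loc x 0.3 y -119.4 z 133.2
t 37.23 p [ 0.6331 -0.0935  0.1334] yaw -4.95 F [ -3.5 -15.7  13. ] M [-3.11  0.64 -0.01] w 0.0004 j [-17.  35.  32.  96. -22.  55.  18.]
loc x 0.4 y -118.3 z 133.4
t 37.48 p [ 0.6332 -0.0924  0.1336] yaw -4.99 F [ -4.2 -21.1  14.9] M [-3.94  0.8   0.04] w -0.0002 j [-17.  35.  32.  96. -22.  55.  18.]
loc x 0.4 y -117.2 z 133.6
t 37.73 p [ 0.6333 -0.0914  0.1339] yaw -5.03 F [ -5.4 -24.1  16.1] M [-4.76  0.98  0.01] w 0.0004 j [-18.  35.  32.  96. -22.  55.  17.]
loc x 0.4 y -116.2 z 133.9
t 37.73 p [ 0.6333 -0.0914  0.1339] yaw -5.03 F [ -5.4 -24.1  16.1] M [-4.76  0.98  0.01] w 0.0004 j [-18.  35.  32.  96. -22.  55.  17.]
top lever 1 57 ang 0.133 max u 21.0 max v 80.0
top lever -1 450 ang 0.105 max u 82.0 max v 432.0
top bar z [131.9 134.2] x -2.1
  frame 1 45 114.6
  frame -1 0 0
scene lever 1 14 ang 0.089 max u 10.0 max v 54.0
scene lever -1 427 ang 0.204 max u 82.0 max v 434.0
scene bar z [132.2 135.4] x -2.2
  frame 1 25 116.3
  frame -1 12 118.0
top A [None, None, None, None]
top B [None, None, (23, np.float64(113.9)), (24, np.float64(115.0))]
scene A [None, None, None, None]
scene B [(6, np.float64(117.6)), (13, np.float64(117.3)), (12, np.float64(115.6)), (14, np.float64(116.4))]
```

```bash
python3 -m jog '[[0,[0,0,-6],0],[0,[0,0,-25],0],[0,[0,-30,-25],0],[0,[-40,-80,-25],0],[0,[-100,-100,-25],0],[0,[-160,-110,-25],0],[0,[-220,-110,-25],0],[0,[-250,-110,-25],0]]';  python3 m.py 18; python3 la.py 18;python3 fh.py 18
```

```text
time_s: 38.83
position: [0.3795, -0.0902, 0.242]
ee_rot: [[0.997, -0.0, 0.083], [-0.083, 0.002, 0.997], [-0.001, -1.0, 0.002]]
ft_force: [0.7, -0.3, 0.2]
grip_width: -0.0002
t 38.83 p [ 0.3795 -0.0902  0.242 ] yaw -4.76 F [ 0.7 -0.3  0.2] M [-0.02 -0.01 -0.02] w -0.0002 j [-31.  -3.  39. 124.   2.  58.   2.]
top lever 1 57 ang 0.138 max u 21.0 max v 80.0
top lever -1 41 ang 0.114 max u 17.0 max v 81.0
top bar z [132.8 134.1] x -3.1
  frame 1 46 115.0
  frame -1 46 114.9
scene lever 1 50 ang 0.102 max u 21.0 max v 83.0
scene lever -1 44 ang 0.204 max u 19.0 max v 82.0
scene bar z [132.  135.5] x -1.7
  frame 1 26 116.4
  frame -1 24 115.5
top 1 44 ang pct [0.08 0.11 0.15 0.23 0.28] u max 20.0
top -1 38 ang pct [0.01 0.06 0.11 0.17 0.22] u max 16.0
scene 1 38 ang pct [0.03 0.07 0.1  0.2  0.26] u max 19.0
scene -1 33 ang pct [0.08 0.13 0.2  0.24 0.28] u max 19.0
top A [None, None, None, None]
top B [(25, np.float64(114.9)), (24, np.float64(115.2)), (23, np.float64(114.4)), (24, np.float64(115.3))]
scene A [None, None, None, None]
scene B [(12, np.float64(115.5)), (18, np.float64(114.4)), (13, np.float64(114.3)), (17, np.float64(116.3))]
```

View pics/t18.png

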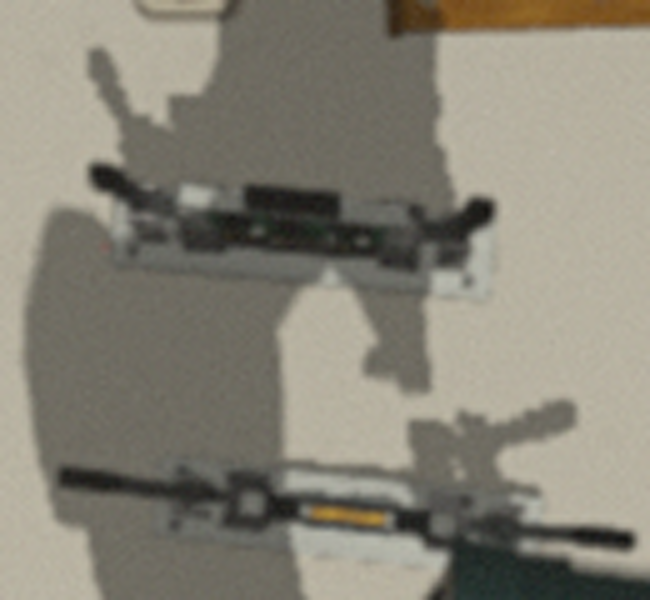

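View pics/s18.png

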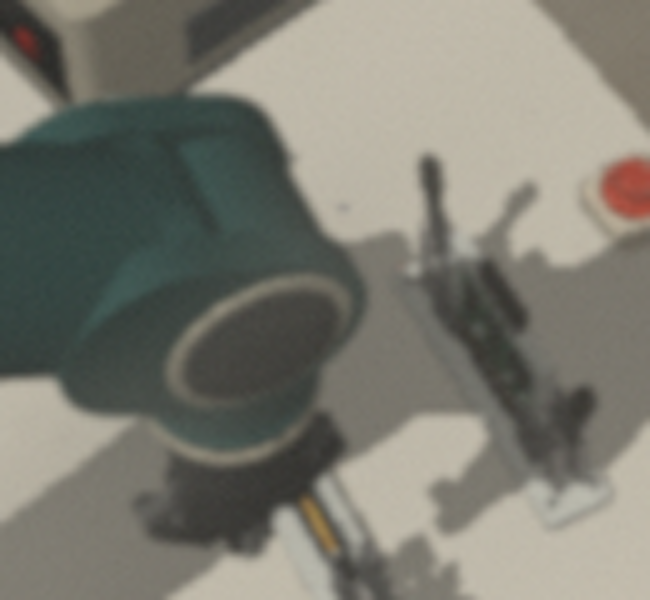

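```bash
cat > cmp.py <<'E'
from h import *
def Lc(c,D):
  W=cloud(c).reshape(-1,3);a=np.radians(D[2]);x,y=D[:2];R=np.array([[np.cos(a),np.sin(a)],[-np.sin(a),np.cos(a)]])
  return np.c_[(W[:,:2]-[x,y])@R.T*1000,W[:,2]*1000]
for n in('top','scene'):
  for tag,D,nm in(('0',DA,'A start'),('5',DA,'A open'),('8',DB,'B open'),('18',DB,'B now'),('0',DB,'B0')):
    try:c=load(n+tag+'.npz')
    except Exception: c=load({'top':'t5.npz','scene':'s5.npz'}[n])
    L=Lc(c,D)
    base=L[(abs(L[:,0]+20)<4)&(abs(L[:,1])<110)&(L[:,2]<20)&(L[:,2]>4)]
    bt=L[(abs(L[:,0])<9)&(abs(L[:,1])>34)&(abs(L[:,1])<62)&(L[:,2]>108)&(L[:,2]<140)]
    br=L[(abs(L[:,0])<9)&(abs(L[:,1])<24)&(L[:,2]>122)&(L[:,2]<160)]
    # trim side faces: points near upper envelope
    f=lambda z: (len(z),z.mean().round(2),np.percentile(z,75).round(2)) if len(z)>3 else None
    print(n,nm,'base',f(base[:,2]),'frame',f(bt[:,2]),'bar',f(br[:,2]))
    for s in(1,-1):
      h=L[(abs(L[:,0])<12)&(L[:,1]*s>88)&(L[:,1]*s<185)&(L[:,2]>100)&(L[:,2]<160)]
      u=h[:,1]*s-93;v=h[:,2]-75;r=np.hypot(u,v);k=(r>65)&(r<86);
      if k.sum()>5: print('    lever',s,k.sum(),'tip u,v',u[k].mean().round(1),v[k].mean().round(1),np.arctan2(u[k].mean(),v[k].mean()).round(3))
E
python3 cmp.py
```

```text
top A start base (182, np.float64(11.14), np.float64(12.55)) frame (88, np.float64(113.01), np.float64(114.16)) bar (78, np.float64(131.68), np.float64(132.88))
    lever 1 26 tip u,v 9.8 74.5 0.131
    lever -1 27 tip u,v 9.4 75.4 0.124
top A open base (184, np.float64(10.82), np.float64(12.27)) frame (90, np.float64(127.07), np.float64(128.48)) bar (85, np.float64(145.27), np.float64(147.11))
    lever 1 25 tip u,v 62.4 39.6 1.005
    lever -1 25 tip u,v 61.4 39.1 1.003
top B open base (185, np.float64(10.95), np.float64(12.44)) frame (104, np.float64(124.67), np.float64(127.63)) bar (101, np.float64(141.73), np.float64(145.66))
    lever 1 27 tip u,v 60.6 42.2 0.962
    lever -1 27 tip u,v 59.4 42.3 0.952
top B now base (184, np.float64(10.62), np.float64(12.04)) frame (90, np.float64(114.63), np.float64(116.05)) bar (86, np.float64(132.69), np.float64(134.77))
    lever 1 29 tip u,v 13.6 73.6 0.182
    lever -1 28 tip u,v 9.5 74.1 0.127
top B0 base (181, np.float64(10.69), np.float64(12.07)) frame None bar None
    lever 1 30 tip u,v 59.9 40.9 0.972
    lever -1 29 tip u,v 58.9 4
[... 425 characters left out ...]
16 tip u,v 58.8 41.5 0.956
    lever -1 25 tip u,v 63.2 39.0 1.018
scene B open base (128, np.float64(11.77), np.float64(14.53)) frame (67, np.float64(125.91), np.float64(129.5)) bar (67, np.float64(141.15), np.float64(146.82))
    lever 1 14 tip u,v 57.5 43.7 0.92
    lever -1 25 tip u,v 60.9 41.8 0.969
scene B now base (125, np.float64(11.66), np.float64(14.4)) frame (57, np.float64(115.24), np.float64(117.99)) bar (50, np.float64(133.64), np.float64(136.43))
    lever 1 23 tip u,v 10.3 72.4 0.141
    lever -1 22 tip u,v 13.9 74.6 0.184
scene B0 base (122, np.float64(11.98), np.float64(14.21)) frame None bar None
    lever 1 14 tip u,v 59.0 41.4 0.96
    lever -1 23 tip u,v 61.7 42.6 0.967
```

Run:
```python
from cmp import Lc
from h import *
for n in('top','scene'):
  for tag,D,nm in(('0',DB,'B0'),('8',DA,'A8'),('11',DA,'A11'),('18',DA,'A18'),('13',DA,'A13')):
    c=load(n+tag+'.npz');L=Lc(c,D);I=c['img'].reshape(-1,3).astype(int)
    m=(abs(L[:,0])<9)&(abs(L[:,1])<45)&(L[:,2]>8)&(L[:,2]<40)
    br=m&(I[:,0]-I[:,2]>50)
    dk=m&(I.sum(1)<160)
    f=lambda k:(k.sum(),L[k,2].mean().round(2),np.median(L[k,2]).round(2)) if k.sum()>3 else None
    print(n,nm,'brass',f(br),'dark',f(dk),'lx',L[dk,0].mean().round(1))
```

```text
top A start base (182, np.float64(11.14), np.float64(12.55)) frame (88, np.float64(113.01), np.float64(114.16)) bar (78, np.float64(131.68), np.float64(132.88))
    lever 1 26 tip u,v 9.8 74.5 0.131
    lever -1 27 tip u,v 9.4 75.4 0.124
top A open base (184, np.float64(10.82), np.float64(12.27)) frame (90, np.float64(127.07), np.float64(128.48)) bar (85, np.float64(145.27), np.float64(147.11))
    lever 1 25 tip u,v 62.4 39.6 1.005
    lever -1 25 tip u,v 61.4 39.1 1.003
top B open base (185, np.float64(10.95), np.float64(12.44)) frame (104, np.float64(124.67), np.float64(127.63)) bar (101, np.float64(141.73), np.float64(145.66))
    lever 1 27 tip u,v 60.6 42.2 0.962
    lever -1 27 tip u,v 59.4 42.3 0.952
top B now base (184, np.float64(10.62), np.float64(12.04)) frame (90, np.float64(114.63), np.float64(116.05)) bar (86, np.float64(132.69), np.float64(134.77))
    lever 1 29 tip u,v 13.6 73.6 0.182
    lever -1 28 tip u,v 9.5 74.1 0.127
top B0 base (181, np.float64(10.69), np.float64(12.07)) frame None bar None
    lever 1 30 tip u,v 59.9 40.9 0.972
    lever -1 29 tip u,v 58.9 4
[... 1592 characters left out ...]
p.int64(32), np.float64(19.44), np.float64(19.33)) lx 1.5
top A13 brass (np.int64(39), np.float64(16.89), np.float64(18.24)) dark (np.int64(26), np.float64(18.75), np.float64(18.71)) lx 1.8
scene B0 brass (np.int64(17), np.float64(24.24), np.float64(25.05)) dark None lx nan
scene A8 brass (np.int64(17), np.float64(19.8), np.float64(20.73)) dark None lx nan
scene A11 brass (np.int64(22), np.float64(18.91), np.float64(19.11)) dark None lx nan
scene A18 brass (np.int64(22), np.float64(19.3), np.float64(19.23)) dark None lx 6.4
scene A13 brass (np.int64(21), np.float64(20.03), np.float64(21.25)) dark None lx nan<stdin>:10: RuntimeWarning: Mean of empty slice.
  ret = ret.dtype.type(ret / rcount)
```

B's seat reads about 2 mm higher than A's, so home is about 21–22 mm and the levers stop near 0.2 rad. The board reads about 21.5 mm and level. The left lever got less push and reads 0.05 rad more open, so I'll press it again to confirm its stop.

```bash
python3 -c "
from h import *
print(shift([wp(DB,.0,.150,.242),wp(DB,.0,.150,.136)]))"
```

```text
[[253.5, 1.0, 286.1], [253.5, 107.0, 285.8]]
```

```bash
python3 -m jog '[[0,[35,0,45],0],[0,[75,0,90],0],[0,[115,0,135],0],[0,[155,0,180],0],[0,[195,0,225],0],[0,[230,0,265],0],[0,[254,0,286],0.2],[0,[254,0,286],0.2]]'; python3 -c "
from h import *
st();loc(DB);print(shift([wp(DB,.0,.150,.136)]))"
```

```text
time_s: 39.92
position: [0.6604, 0.1747, 0.2404]
ee_rot: [[0.996, -0.002, 0.085], [-0.085, -0.001, 0.996], [-0.002, -1.0, -0.001]]
ft_force: [-0.4, -0.7, -0.7]
grip_width: 0.0003
t 39.92 p [0.6604 0.1747 0.2404] yaw -4.86 F [-0.4 -0.7 -0.7] M [-0.08 -0.01 -0.05] w 0.0003 j [-37.  33.  30.  84. -17.  68. -10.]
loc x 4.2 y 151.3 z 240.4
[[-4.0, 104.4, -1.2]]
```

```bash
python3 -m jog '[[0,[-3,30,0],0],[0,[-3,60,0],0],[0,[-3,90,0],0],[0,[-3,104,0],0],[0,[-3,104,-5],0],[0,[-3,104,-12],0],[0,[-3,104,-19],0],[0,[-3,104,-22],0]]'; for i in 1 2 3; do python3 -c "
from h import *
st();loc(DB)"; python3 -m jog '[[0,[0,0,-2],0],[0,[0,0,-2],0]]' >/dev/null;  done; python3 -c "
from h import *
st();loc(DB)"
```

```text
time_s: 40.92
position: [0.6545, 0.1507, 0.1391]
ee_rot: [[0.996, 0.001, 0.088], [-0.088, 0.0, 0.996], [0.001, -1.0, 0.0]]
ft_force: [0.3, 0.7, 0.4]
grip_width: -0.0004
t 40.92 p [0.6545 0.1507 0.1391] yaw -5.05 F [0.3 0.7 0.4] M [-0.06  0.   -0.02] w -0.0004 j [-35.  37.  28.  91. -19.  57.  -6.]
loc x 0.5 y 126.9 z 139.1
t 41.17 p [0.6542 0.1497 0.1385] yaw -4.99 F [ 0.3  0.6 -0.1] M [0.   0.03 0.01] w 0.0001 j [-34.  37.  28.  91. -19.  57.  -6.]
loc x 0.2 y 125.8 z 138.5
t 41.42 p [0.654  0.1488 0.1386] yaw -4.94 F [1.  5.8 2.1] M [ 1.09 -0.1   0.03] w -0.0001 j [-34.  37.  28.  91. -19.  57.  -6.]
loc x 0.2 y 124.9 z 138.6
t 41.67 p [0.654  0.1478 0.1389] yaw -4.9 F [1.  9.1 4.3] M [ 1.88 -0.08  0.05] w -0.0001 j [-34.  37.  28.  91. -20.  57.  -6.]
loc x 0.2 y 123.8 z 138.9
```

```bash
for i in 1 2 3 4 5; do python3 -m jog '[[0,[0,0,-2],0],[0,[0,0,-2],0]]' >/dev/null; python3 -c "
from h import *
st();loc(DB)"; done
```

```text
t 41.92 p [0.6539 0.1467 0.1391] yaw -4.85 F [-0.1 12.6  7.1] M [ 2.63 -0.04  0.01] w -0.0 j [-34.  37.  28.  91. -20.  57.  -5.]
loc x 0.2 y 122.8 z 139.1
t 42.17 p [0.6539 0.1456 0.1394] yaw -4.81 F [ 0.2 16.8  8.5] M [ 3.43  0.02 -0.03] w -0.0003 j [-34.  37.  28.  91. -20.  57.  -5.]
loc x 0.3 y 121.7 z 139.4
t 42.42 p [0.6538 0.1447 0.1396] yaw -4.76 F [-0.3 22.3 10.4] M [ 4.28  0.03 -0.04] w -0.0001 j [-34.  37.  28.  91. -20.  57.  -5.]
loc x 0.3 y 120.7 z 139.6
t 42.67 p [0.6538 0.1436 0.1399] yaw -4.72 F [ 0.  25.1 12.9] M [5.07 0.06 0.  ] w -0.0002 j [-34.  37.  27.  91. -20.  57.  -5.]
loc x 0.3 y 119.7 z 139.9
t 42.92 p [0.6537 0.1426 0.1401] yaw -4.68 F [ 0.4 30.2 14.8] M [ 5.87  0.12 -0.02] w 0.0001 j [-34.  37.  27.  91. -20.  57.  -5.]
loc x 0.4 y 118.7 z 140.1
```

The force rises linearly from contact with no yielding, which is a firm stop. I'll retreat and check.

```bash
python3 -m jog '[[0,[0,0,10],0],[0,[0,0,30],0],[0,[0,-40,30],0],[0,[0,-90,30],0],[0,[-50,-100,40],0],[0,[-110,-100,60],0],[0,[-160,-100,80],0],[0,[-200,-100,90],0]]' >/dev/null;  python3 m.py 19; sed -i "s/('18',DB,'B now')/('18',DB,'B 18'),('19',DB,'B now')/" cmp.py; python3 cmp.py | grep -A2 -E "B now|B 18|A start";python3 fh.py 19; python3 -c "
from h import *
c=load('top19.npz');crop(c,60,235,175,395,'t19f.png',3)"
```

```text
t 43.92 p [0.4594 0.2444 0.2383] yaw -4.9 F [1.  0.4 0.2] M [ 0.04 -0.07  0.02] w 0.0003 j [-57.  15.  30. 108.  -8.  59. -28.]
top lever 1 54 ang 0.138 max u 21.0 max v 79.0
top lever -1 43 ang 0.12 max u 16.0 max v 83.0
top bar z [132.2 134. ] x -3.0
  frame 1 46 114.5
  frame -1 44 114.8
scene lever 1 48 ang 0.112 max u 21.0 max v 81.0
scene lever -1 43 ang 0.21 max u 20.0 max v 80.0
scene bar z [131.3 135.5] x -1.9
  frame 1 23 116.4
  frame -1 32 115.5
top A start base (182, np.float64(11.14), np.float64(12.55)) frame (88, np.float64(113.01), np.float64(114.16)) bar (78, np.float64(131.68), np.float64(132.88))
    lever 1 26 tip u,v 9.8 74.5 0.131
    lever -1 27 tip u,v 9.4 75.4 0.124
--
top B 18 base (184, np.float64(10.62), np.float64(12.04)) frame (90, np.float64(114.63), np.float64(116.05)) bar (86, np.float64(132.69), np.float64(134.77))
    lever 1 29 tip u,v 13.6 73.6 0.182
    lever -1 28 tip u,v 9.5 74.1 0.127
top B now base (179, np.float64(11.13), np.float64(12.64)) frame (90, np.float64(114.54), np.float64(115.79)) bar (85, np.float64(132.55), np.float64(134.54))
  
[... 376 characters left out ...]
4.4)) frame (57, np.float64(115.24), np.float64(117.99)) bar (50, np.float64(133.64), np.float64(136.43))
    lever 1 23 tip u,v 10.3 72.4 0.141
    lever -1 22 tip u,v 13.9 74.6 0.184
scene B now base (121, np.float64(12.1), np.float64(14.92)) frame (55, np.float64(115.6), np.float64(117.53)) bar (54, np.float64(133.06), np.float64(136.34))
    lever 1 19 tip u,v 10.5 74.4 0.14
    lever -1 21 tip u,v 13.7 75.3 0.18
top A [None, None, None, None]
top B [(24, np.float64(114.5)), (27, np.float64(114.8)), (22, np.float64(114.5)), (24, np.float64(114.5))]
scene A [None, None, None, None]
scene B [(18, np.float64(115.2)), (14, np.float64(116.8)), (12, np.float64(116.8)), (13, np.float64(115.4))]
```

View pics/t19f.png

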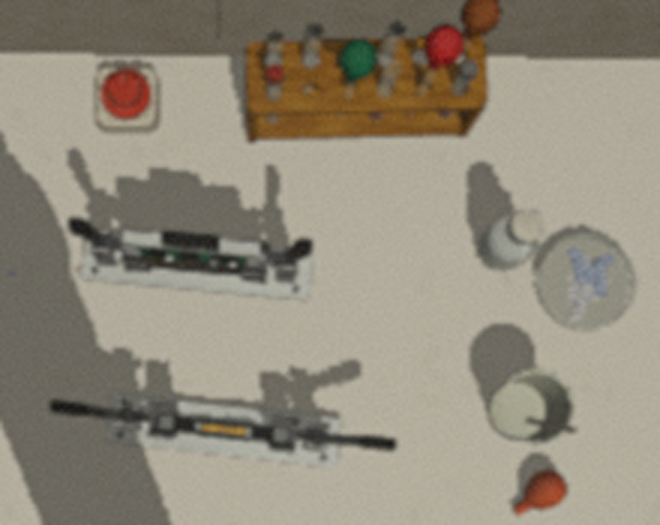

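View pics/s19.png

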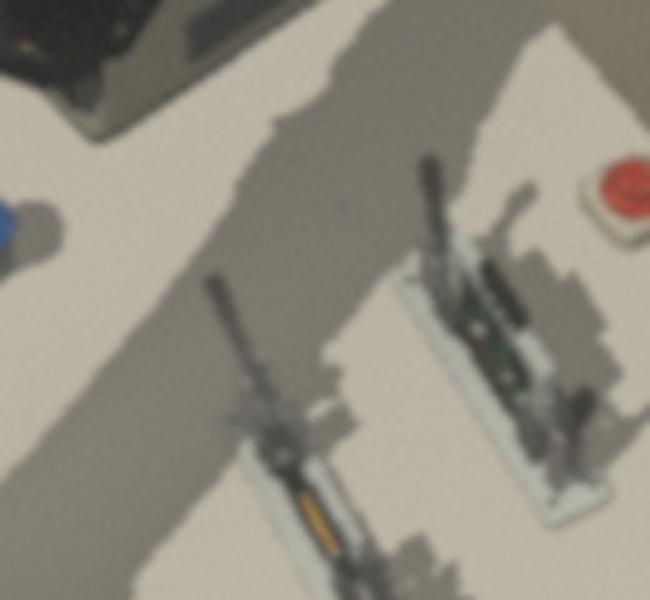

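Nothing moved under the extra push, so both levers are at their stops (about 0.17 rad each). The board is level and home, the bystanders haven't been touched, and the arm is clear. Handing in.

```bash
python3 -c "
from rig import *
print(job_done())"
```

```text
the job is handed in; nothing more can be done
None
```

The board is in the empty dock, seated and level as far as my checks show, and I handed the job in at about 44 s of the 72 s allowed.

**What I did**
- **Prying:** I swung dock A's levers out to the stop by turns: left part-way, right fully, left fully. That raised the board by about 15 mm.
- **Transfer:** I gripped the bar, lowered the board freely between dock B's guides until it touched the open lever feet, and let go.
- **Seating:** I brought the levers in by turns: left to about 0.43 rad, right to about 0.25 rad, left home, then right home.

**Last checks**
- **Levers:** Both stand near 0.15–0.2 rad. A second push on the left one, to 30 N, met a linear, unyielding resistance, and no lever or board reading changed beyond measurement noise.
- **Board:** It is level to within about 1 mm. Its lower edge reads about 21–21.5 mm, and from the images I put the seat at about 21–22 mm. The lever angles would suggest about 20.3 mm, a mismatch I put down to measurement error.
- **Surroundings:** The beaker, bottle and cup look undisturbed in the top view, and the gripper was clear of everything at hand-in.

**What went wrong**
- **Slipping pads:** With a 60 N grip the pads slipped on the right handle at about 12–14 N. I did the final seating by pushing with closed fingers from outside instead.
- **Contact with the left lever:** While positioning for that push, the closed fingers briefly pressed on the left handle with about 48 N at the wrist. This swung the lever outward to about 0.6 rad, and I then brought it back in. The 40 N limit covers the arm and gripper body, and I believe only the fingers made contact, but I could not confirm that.

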